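Pack trial lenses and screw down the lens box lid

TASK

Pack the loose trial-lens rings for dispatch: first swing the stiff magnifier arm clear of the lens box, lay each lens ring that is on the bench flat in a bay of its own, and shut the lid. Then, with the cross-bit screwdriver, do up both lid screws clockwise by their quarter turn until they stop. Finish with the screwdriver standing in its block again and the magnifier swung back over the middle of the box, ready for the outgoing check, and leave the slide viewer, the ophthalmoscope head and the parts tin where they are.

Things in the scene. Friction and masses are not known exactly. Their poses are not given: they have to be found in the camera images.
- magnifier_arm (a joint): Stiff swivel of the bench magnifier, rad, range -0.5 to 1.75. 0: the arm points along the stand's -x (towards the robot); it grows as the arm swings clockwise seen from above, that is from over the box to the left (+y) and back. Friction (about 0.5 N m) holds it wherever it is left.
- magnifier_pivot (a point): Point on the magnifier's upright swivel axis at arm height, 185 mm above the bench; its axes are the stand's (x away from the robot, z up). The fixed stand is a 20 mm post on a 92 mm round foot; its top, with the swivel hub, ends 212 mm above the bench.
- magnifier_grip (a point): Middle of the upright black round grip on the magnifier arm, 18 mm in diameter, standing 50 mm clear above the arm (top 241 mm above the bench), 95 mm from the swivel axis; it is for taking the arm from above and turns with it.
- magnifier_lens (a point): Centre of the magnifier's lens head, a white ring of 110 mm diameter and 20 mm height at the arm's end, 195 mm from the swivel axis and 185 mm above the bench.
- lens_box: Fixed lens box; origin under the middle of its base, x towards its hinge (away from the robot), y along its length. Grey base 116 x 244 mm, its floor 14 mm up; three bays in a row along y, parted by foam ribs 6 mm wide and 8 mm high and closed by 6 mm high bars in front and behind; no walls. Open, the lid stands behind the base.
- bay_0 (a point): Centre of the right-hand (-y) bay's floor, 14 mm above the bench; it lies 6 mm behind the box's middle; a bay measures 70 mm along y and 78 mm along x. The ribs, 35 mm to either side in y, have a 36 mm gap in the middle, so fingers at a ring's two y sides fit between; open them only a little there, as the next ring may be 20 mm away.
- bay_1 (a point): Centre of the middle bay's floor; bays are 70 mm apart along the box's y.
- bay_2 (a point): Centre of the left-hand (+y) bay's floor.
- box_lid (a joint): Hinge of the lid, rad: 0 shut, 1.8 standing open, leaning slightly back. Stiff (0.16 N m): it stays where it is left. It is shut by pushing its front edge over and down.
- lid_hinge (a point): Middle of the hinge line, 56 mm behind the box's middle and 15 mm above the bench; the line runs along the box's y. Its axes turn with the lid. Shut, the lid's flat top is 19 mm above this line, its front edge 114 mm before it; lid 244 mm long, clear pane in a grey frame with 15 mm skirts.
- lid_tab (a point): Front middle of the grey finger tab on the lid's front edge (50 mm long along y, 5 mm thick), 125.5 mm before and 14.5 mm above the hinge line when the lid is shut; it moves with the lid.
- screw_left (a joint): Turn of the left (+y) lid screw, rad: 0 undone, 1.57 fully home at its stop; grows clockwise seen from above. Friction 0.06 N m; the head sinks 2.5 mm over the turn while a tongue below it turns under a keeper and locks the lid, so it must be turned only with the lid shut.
- screw_right (a joint): Turn of the right (-y) lid screw, in the same way.
- screw_left_head (a point): Centre of the top of the left screw's steel head (22 mm diameter, 42.5 mm above the bench when undone with the lid shut; on the lid's front strip, 98 mm before the hinge, 85 mm from the middle). Cross recess: two 4.4 mm wide slots right across the head, bevelled to 6.8 mm at the top, 6.5 mm deep, along this point's x and y axes, which turn with the screw.
- screw_right_head (a point): The same point of the right screw.
- driver_handle (a point): Middle of the screwdriver's teal handle, 88 mm above its bit's tip; z points up the shaft to the handle's end, x and y are normal to the handle's two pairs of flats (22 mm across, corners cut; handle from 57 to 124 mm above the tip). Weighs about 90 g.
- driver_tip (a point): Tip of the screwdriver's cross bit. Its wings lie along x and y, 3 mm thick and 12.8 mm across, tapering over the last 4 mm to 1.6 by 8 mm; shaft 9 mm thick; a 19 mm collar with a flat underside starts 49 mm above the tip.
- stand_hole (a point): Middle of the mouth of the 14 mm square through hole in the screwdriver's fixed round wooden block (60 mm in diameter, 55 mm high), its edges bevelled by 3 mm. The screwdriver stands in it, collar on the block's top, tip 6 mm above the bench.
- lens_a (a point): Centre of lens ring A: black ring, 50 mm in diameter and 8 mm thick (centre 4 mm above what it lies on), with a 14 mm wide grip tab that reaches 33 mm from the centre along -x; take it across its y diameter. May be absent. Rings lie with the tab roughly towards the robot; one that gets knocked against something can be drawn clear by light pressure on its top.
- lens_b (a point): Centre of lens ring B: white ring of 42 mm diameter, 8 mm thick, tab reaching 29 mm from the centre along -x. May be absent. One ring lies in front of the white bench instrument, whose front face stands 510 mm ahead of the robot's base from y -0.21 to 0.11 and is over 100 mm high.
- lens_c (a point): Centre of lens ring C: black ring of 46 mm diameter, 8 mm thick, tab reaching 31 mm from the centre along -x. May be absent. The other rings lie to the right of a black lead, 8 mm thick and fixed on the bench, that loops through about (0.50, -0.21), (0.42, -0.27), (0.45, -0.35), (0.54, -0.37) and on to (1.06, -0.30).
- slide_viewer: Small black slide viewer with white faces, 30 x 34 mm, 66 mm tall, standing on the right, beyond the lens rings; leave it alone. Origin under its middle.
- ophthalmoscope_head: Black knurled instrument head, 27 x 96 mm and 28 mm high, lying on the left; leave it alone. Origin under its middle.
- parts_tin: Round parts tin, 67 mm wide, 24 mm tall, on the left behind the instrument head; leave it alone.
There are look-alikes about, which are no part of the job. What is shaped like the part that bears lens_c but brown is not meant. What is shaped like the part that bears driver_handle but blue is not meant.

How it is judged:
By the outcome, as a careful person would: the job done as asked, in the order asked, and still so for the second after the job is handed in, with the robot touching nothing.
Of lens_ring_a, lens_ring_b, lens_ring_c only 2 to 3 are there at a start; the rules pass over those that are not, and their reading is None.
At some moment in a run one of lens_ring_a, lens_ring_b, lens_ring_c may be knocked a few centimetres aside while the robot is not near it.
It also fails if it takes over 210 s, if anything falls off the work surface, if the arm or the gripper's body presses on something with over 40 N, if the wrist force passes 120 N, or if a joint passes its speed limit or range.

ROBOT

A 6-joint arm with a two-finger parallel gripper is mounted at the origin on a cart in front of the work surface, level with it; the furniture and walls round the work are solid. World frame = base frame: x ahead of the robot, y to its left, z up, the work surface at z = 0. Lengths are in m, angles in rad, forces in N, time in s.
With the tool pointing down it reaches from about 0.325 to 0.9 m from the base axis. Payload 6.1 kg.
Tool frame: the origin (TCP) lies at the very end of the fingers, on their centre line; the grasp point (between the pads) lies 19 mm behind it (bot.grip_depth is the distance from the TCP to the grasp point, in m); x points along the fingers, y is the direction in which the jaws open and shut, and the axes are right-handed (so a half turn about x gives the same grasp; the last joint's range is limited). The gripper opens to 87 mm and grips with 3 to 60 N. Pads are 19 mm wide; open, the fingers measure 117 mm over their backs; the gripper's body (75 mm by 190 mm) begins 51 mm behind the grasp point.
Start: joints at [1.003, 0.22, 1.526, -0, 1.395, -0.126], TCP at [0.267, 0.565, 0.223] pointing down, gripper open.
Joint ranges: [-2.98, 2.98], [-0.91, 2.08], [0.09, 2.57], [-1.24, 4.39], [0.2, 2.65], [-2.68, 2.68]. Speed limits (rad/s): [2.57, 2.57, 3.01, 3.14, 3.14, 3.14].

INTERFACE

Orientations are given as a rotation vector (axis times angle).
In Python, from workcell import status, vision, bot gives the robot as it stands.
- The arm moves only by the tool apply_moves, never from a script. Its argument "series" is text: rows parted by semicolons, each of 4 numbers parted by spaces: the shift along the world's x, y, z in cm, then the turn about the world's z in degrees. A call has exactly 5 rows; each row shifts and turns the commanded pose from where the row before left it; what a row does not reach is not made up. A row lasts 1/8 s, in which the tool goes at most 62.5 mm and 10.7 degrees, less where a joint would pass 70% of its speed; a pose out of reach is approached as far as the arm can. A call is refused whole if a number of a shift passes 6.25 or a number of a turn 10.7, either way. A call with a gripper value outside its range is refused whole. "fingers" is the closure, from 0 (fully open) to 1 (shut), set as the call begins (left out, the last holds). The fingers move at their own pace and stop on an object; "newtons" is the grip in N (left out, the last holds). Time passes only in rows, so rows that do not move let the fingers close, or fill a call up. It gives the time, the measured TCP pose, the force and the opening at its end, in the units of the state.
- status.get_state(): the state, without advancing time (a new reading comes with each control period).
- vision.snapshot(name): name is "scene" or "top"; returns a dict with "img" (384x512x3 uint8, red, green, blue), "range_z" (384x512 float32, m along the optical axis (not along the pixel's ray), 0 where there is no reading), "fx", "fy", "cx", "cy" (pixels), "rvec" (rotation vector, rad) and "tvec" (3), from world to camera coordinates, as OpenCV has them. Camera axes: x right, y down, z forward; pixel columns grow to the right and rows downward; lengths in m; the calibration is good to about 2 mm. A picture is of the moment at which its call begins.
- bot.close_job(): hands the job in, once; it reports no verdict.
The state is a dict: "t": time; "q": joint angles; "joint_velocities": joint speeds; "tau": joint torques, N m; "position": TCP position; "tcp_rot": TCP orientation; "force": force on the tool from outside, world axes, zero at the start; "ft_torque": the same for the moment, N m; "gripper_width": opening from 0.0 (shut) to 1.0 (fully open).
Only numpy, scipy, OpenCV 4.12 (cv2) and the standard library are available. Lean on these libraries where they do the work, as an engineer would, in place of code of your own. Each camera call takes 0.05 s, during which the arm holds its last target.

## Working session

There is one attempt and no reset: what is moved stays moved. The work goes in short steps, Python scripts to look and compute and a tool call to move; the robot and the scene stay as the last step left them, time stands still between calls to the robot, and variables do not carry over. Pictures are saved under pics/ and viewed, and the job is handed in when it is done.

Besides the shell and the picture viewer there is one more tool, called as name(argument=value, ...), one argument or row to a line, values as JSON. apply_moves: Moves the arm, as the interface text tells. Its arguments: {"type":"object","properties":{"series":{"type":"string"},"fingers":{"type":"number"},"newtons":{"type":"number"}},"required":["series"]}

```bash
ls; mkdir -p pics
cat > h.py <<'E'
import numpy as np, cv2
from workcell import status, vision, bot
def snap(n,save=None):
    s=vision.snapshot(n)
    if save: cv2.imwrite('pics/'+save,s['img'][:,:,::-1])
    s['R']=cv2.Rodrigues(np.array(s['rvec'],float))[0]; s['t']=np.array(s['tvec'],float).ravel()
    return s
def ray(s,u,v,z):
    d=s['R'].T@np.array([(u-s['cx'])/s['fx'],(v-s['cy'])/s['fy'],1]); c=-s['R'].T@s['t']
    return c+d*(z-c[2])/d[2]
def cloud(s):
    h,w=s['range_z'].shape; u,v=np.meshgrid(np.arange(w),np.arange(h)); Z=s['range_z']
    P=np.stack([(u-s['cx'])/s['fx']*Z,(v-s['cy'])/s['fy']*Z,Z],-1)
    return (P-s['t'])@s['R']
def proj(s,p):
    q=s['R']@np.array(p,float)+s['t']; return q[0]/q[2]*s['fx']+s['cx'],q[1]/q[2]*s['fy']+s['cy']
def save(name,img,k=1,crop=None):
    if crop: img=img[crop[1]:crop[3],crop[0]:crop[2]]
    cv2.imwrite('pics/'+name,cv2.resize(img,None,fx=k,fy=k,interpolation=cv2.INTER_CUBIC)[:,:,::-1])
E
python3 - <<'E'
from h import *
for n in ('scene','top'):
    s=snap(n); save(n+'0.png',s['img'],1.5); print(n,s['fx'],-s['R'].T@s['t'],s['R'])
print(status.get_state())
E
```

```text
pics
scene 406.39609932181526 [-0.12678849 -0.79471387  1.05833123] [[ 0.7762201  -0.63026565  0.01573389]
 [-0.41238575 -0.52644512 -0.74350086]
 [ 0.47688609  0.57063188 -0.66854986]]
top 488.01170109514726 [ 0.19694239 -0.0222552   1.91285429] [[-0.02121545 -0.9997271   0.00977877]
 [-0.98217016  0.01901344 -0.18703014]
 [ 0.18679317 -0.01357234 -0.9823055 ]]
{'t': 0.1, 'q': array([ 1.00287322e+00,  2.21179025e-01,  1.52752356e+00,  1.27829044e-05,
        1.39468321e+00, -1.26122547e-01]), 'joint_velocities': array([ 0.00157304, -0.00316273, -0.00278309,  0.00010589,  0.00209118,
        0.00084618]), 'tau': array([ 1.37064867e-04, -4.95945132e+01, -3.88519228e+01,  7.00152176e-02,
        5.15054155e-02, -2.57693779e-05]), 'position': array([0.26693403, 0.5645008 , 0.22151275]), 'tcp_rot': array([ 0.34517926,  1.54350829, -0.34783921]), 'force': array([ 0.03594709, -0.95294282, -0.60013308]), 'ft_torque': array([0.03633244, 0.01585644, 0.04082413]), 'gripper_width': 0.9982772955783904}
```

View pics/scene0.png

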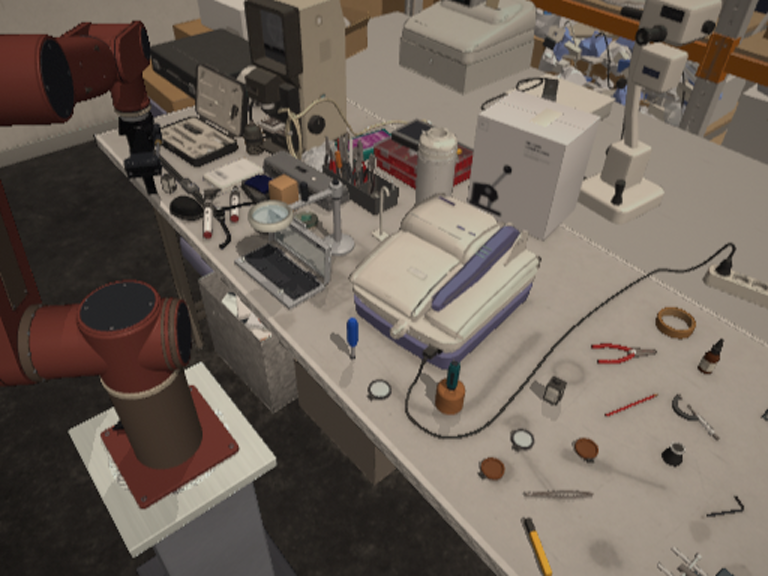

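View pics/top0.png

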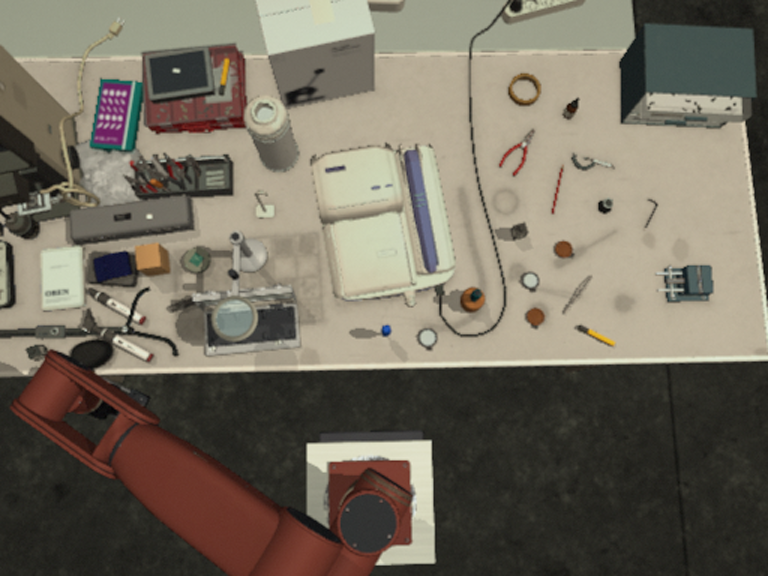

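Run:
```python
from h import *
s=snap('scene');t=snap('top')
save('s1.png',s['img'],4,(225,210,415,350))
save('t1.png',t['img'],4,(240,140,430,250))
save('s2.png',s['img'],4,(130,110,260,220))
save('t2.png',t['img'],5,(110,140,220,245))
```

```text
(no output)
```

View pics/s1.png

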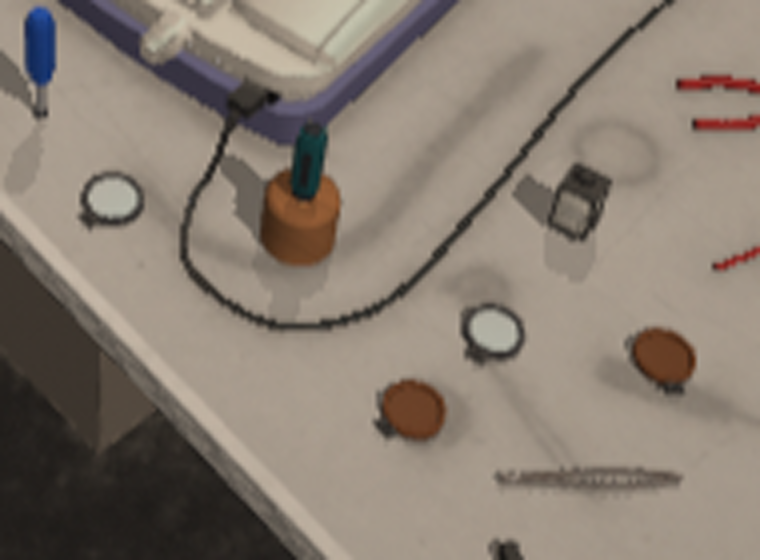

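View pics/t1.png

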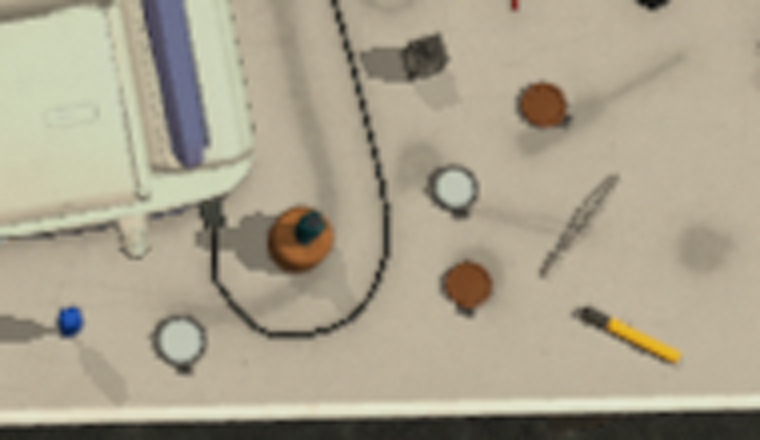

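View pics/s2.png

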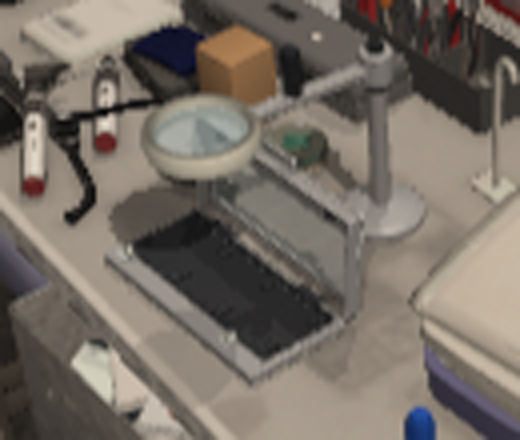

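View pics/t2.png

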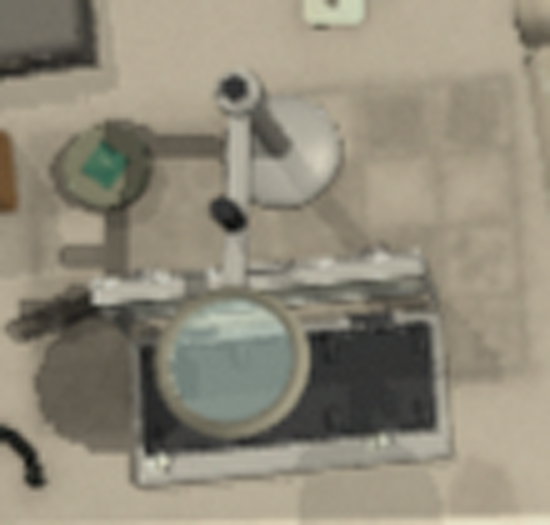

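Run:
```python
from h import *
t=snap('top');s=snap('scene')
def T(u,v,z): return ray(t,110+u/5,140+v/5,z).round(4)
def S(u,v,z): return ray(s,130+u/4,110+v/4,z).round(4)
print('pivot',T(237,90,.212),S(376,47,.212))
print('lens',T(232,362,.195),S(200,130,.195))
print('grip',T(225,206,.241),S(289,48,.241))
for n,a in dict(FL=(137,487),FR=(452,458),BR=(434,262)).items(): print(n,T(*a,.014))
for n,a in dict(FL=(107,252),FR=(252,378)).items(): print(n,S(*a,.014), S(*a,.0))
P=cloud(t)
print('scr? ',T(163,462,.02),T(383,440,.02),S(125,252,.02),S(232,337,.02))
# depth check
for u,v in [(300,470),(350,400),(270,400),(400,380),(237,90),(230,430)]:
    print(u,v,P[140+v//5,110+u//5].round(3))
```

```text
pivot [0.6372 0.3056 0.212 ] [0.6372 0.2984 0.212 ]
lens [0.4431 0.3092 0.195 ] [0.4444 0.3058 0.195 ]
grip [0.5464 0.307  0.241 ] [0.5467 0.3085 0.241 ]
FL [0.3727 0.4159 0.014 ]
FR [0.3902 0.172  0.014 ]
BR [0.5455 0.1862 0.014 ]
FL [0.3803 0.4132 0.014 ] [0.387  0.4294 0.    ]
FR [0.3952 0.1704 0.014 ] [0.4022 0.1834 0.    ]
scr?  [0.3911 0.3949 0.02  ] [0.4047 0.2249 0.02  ] [0.3914 0.3952 0.02  ] [0.4077 0.2233 0.02  ]
300 470 [0.384 0.291 0.009]
350 400 [0.437 0.251 0.018]
270 400 [0.415 0.282 0.195]
400 380 [0.451 0.212 0.021]
237 90 [0.637 0.307 0.213]
230 430 [0.394 0.309 0.198]
```

```bash
cat > rings.py <<'E'
from h import *
def rings(verbose=True):
    out={}
    for n in ('top','scene'):
        s=snap(n); P=cloud(s)
        # dark or ring mask: compare with bench: use rim dark / pale centre
        img=s['img'].astype(int); hsv=cv2.cvtColor(s['img'],cv2.COLOR_RGB2HSV)
        # pale bluish-white glass
        m=((img[:,:,1]-img[:,:,0]>=0)&(hsv[:,:,2]>120)&(hsv[:,:,2]<=255)).astype(np.uint8)
        k,l,st,c=cv2.connectedComponentsWithStats(m)
        res=[]
        for i in range(1,k):
            if 40<st[i,4]<400:
                p=ray(s,*c[i],.006)
                if .3<p[0]<.75 and -.65<p[1]<.1: res.append((c[i].round(1),p.round(4),st[i]))
        out[n]=res
        if verbose: print(n,*res,sep='\n  ')
    return out
if __name__=='__main__': rings()
E
python3 rings.py
```

```text
top
  (array([353.3, 186.5]), array([ 0.5589, -0.4362,  0.006 ]), array([349, 182,  10,  10,  73], dtype=int32))
  (array([284.7, 224.7]), array([ 0.4116, -0.1575,  0.006 ]), array([280, 220,  11,  11,  93], dtype=int32))
  (array([388.8, 240.7]), array([ 0.3404, -0.5625,  0.006 ]), array([354, 239,  65,   4, 140], dtype=int32))
scene
```

Run:
```python
from h import *
t=snap('top');s=snap('scene')
st=status.get_state(); R=cv2.Rodrigues(st['tcp_rot'])[0]; print(R.round(3), bot.grip_depth)
S=lambda u,v,z: ray(s,225+u/4,210+v/4,z).round(4)
Tt=lambda u,v,z: ray(t,240+u/4,140+v/4,z).round(4)
print('ring1',S(113,197,.006),'ring2',S(494,331,.006))
print('tabs',Tt(184,368,.004),Tt(460,212,.004),S(88,224,.004),S(474,355,.004))
print('block top',S(304,205,.055),Tt(308,228,.055),'handle top',S(314,130,.125+.005),Tt(310,222,.13))
P=cloud(t)
# height map around the left region
for n,a,b in [('s',0,0)]:
    Q=np.concatenate([cloud(x).reshape(-1,3) for x in (t,s)])
    for x0 in np.arange(.36,.86,.04):
        print(round(x0,2),[ (lambda q: round(float(np.percentile(q,98)),2) if len(q) else -1)(Q[(abs(Q[:,0]-x0)<.02)&(abs(Q[:,1]-y0)<.02)][:,2]) for y0 in np.arange(.64,.08,-.04)])
```

```text
[[-0.     0.428  0.904]
 [-0.     0.904 -0.428]
 [-1.    -0.    -0.   ]] 0.0187
ring1 [ 0.4132 -0.1594  0.006 ] ring2 [ 0.5593 -0.4382  0.006 ]
tabs [ 0.3829 -0.1619  0.004 ] [ 0.5327 -0.4419  0.004 ] [ 0.3813 -0.1669  0.004 ] [ 0.5327 -0.4422  0.004 ]
block top [ 0.4992 -0.2869  0.055 ] [ 0.5109 -0.2825  0.055 ] handle top [ 0.5075 -0.2788  0.13  ] [ 0.5038 -0.2741  0.13  ]
0.36 [0.01, 0.01, 0.03, 0.01, 0.01, 0.01, 0.01, 0.01, 0.01, 0.01, 0.01, 0.01, 0.01, 0.01, 0.01]
0.4 [0.04, 0.04, 0.03, 0.02, 0.02, 0.01, 0.03, 0.2, 0.2, 0.2, 0.03, 0.03, 0.02, 0.01, 0.01]
0.44 [0.04, 0.05, 0.02, 0.01, 0.01, 0.01, 0.02, 0.2, 0.2, 0.2, 0.19, 0.02, 0.01, 0.01, 0.01]
0.48 [0.03, 0.05, 0.02, 0.02, 0.02, 0.05, 0.06, 0.2, 0.2, 0.2, 0.08, 0.03, 0.01, 0.01, 0.01]
0.52 [0.03, 0.05, 0.05, 0.02, 0.03, 0.13, 0.13, 0.13, 0.23, 0.14, 0.13, 0.13, 0.01, 0.01, 0.14]
0.56 [0.05, 0.04, 0.05, 0.01, 0.01, 0.01, 0.01, 0.01, 0.24, 0.23, 0.01, 0.01, 0.01, 0.01, 0.16]
0.6 [0.06, 0.06, 0.1, 0.1, 0.03, 0.04, 0.03, 0.02, 0.2, 0.19, 0.01, 0.01, 0.01, 0.01, 0.17]
0.64 [0.06, 0.1, 0.1, 0.1, 0.03, 0.03, 0.03, 0.02, 0.22, 0.21, 0.01, 0.01, 0.01, 0.15, 0.18]
0.68 [0.06, 0.05, 0.04, 0.04, 0.01, 0.01, 0.01, 0.01, 0.03, 0.02, 0.01, 0.01, 0.01, 0.18, 0.19]
0.72 [0.06, 0.06, 0.06, 0.06, 0.06, 0.04, 0.01, 0.01, 0.01, 0.01, 0.01, 0.01, 0.01, 0.2, 0.21]
0.76 [0.06, 0.06, 0.06, 0.06, 0.06, 0.02, 0.01, 0.01, 0.01, 0.16, 0.17, 0.01, 0.01, 0.2, 0.21]
0.8 [0.06, 0.15, 0.13, 0.15, 0.07, 0.06, 0.07, 0.06, 0.01, 0.01, 0.01, 0.01, 0.01, 0.2, 0.22]
0.84 [0.06, 0.15, 0.16, 0.17, 0.17, 0.12, 0.03, 0.06, 0.01, 0.01, 0.01, 0.01, 0.01, 0.19, 0.2]
```

apply_moves(
  series="0 0 5 0;2 -2 3 8;4 -4 0 8;4 -4 0 9.3;4 -4 0 0",
  fingers=0.3,
  newtons=30,
)

```text
t: 1.12
position: [0.4082, 0.4238, 0.3029]
tcp_rot: [-0.001, 1.57, 0.002]
force: [0.8, 0.0, -0.3]
gripper_width: 0.704
```

apply_moves(
  series="4 -3 0 0;4 -3.5 0 0;4 -3.5 0 0;1.8 -1.6 0 0;0 0 0 0",
)

```text
t: 1.75
position: [0.546, 0.308, 0.3022]
tcp_rot: [0.002, 1.571, -0.002]
force: [-1.4, 0.8, 0.2]
gripper_width: 0.7
```

Run:
```python
from h import *
t=snap('top'); st=status.get_state(); print(st['position'])
save('a1.png',t['img'],5,(110,140,230,245)); s=snap('scene'); save('a2.png',s['img'],4,(130,60,270,200))
```

```text
[0.54506705 0.30907222 0.30235386]
```

View pics/a2.png

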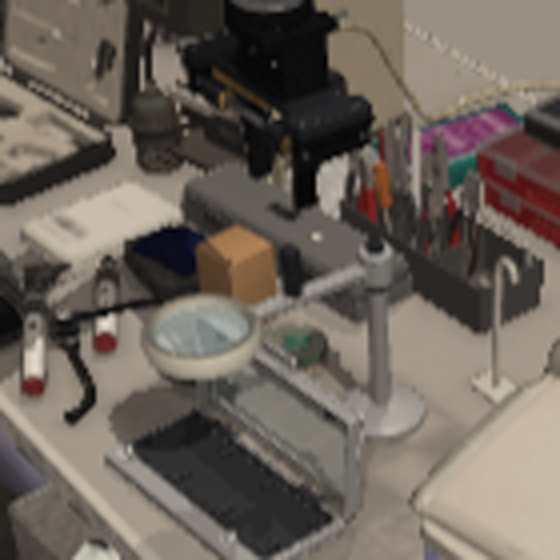

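apply_moves(
  series="0 0 -3 0;0 0 -4 0;0 0 -2.7 0;0 0 0 0;0 0 0 0",
)

```text
t: 2.48
position: [0.5452, 0.3102, 0.2072]
tcp_rot: [-0.0, 1.569, 0.002]
force: [-0.2, -1.0, 0.4]
gripper_width: 0.698
```

apply_moves(
  series="0 0 0 0;0 0 0 0;0 0 0 0;0 0 0 0;0 0 0 0",
  fingers=1,
)

```text
t: 3.1
position: [0.5452, 0.3095, 0.2055]
tcp_rot: [0.001, 1.571, 0.001]
force: [-0.1, 6.8, -0.7]
gripper_width: 0.218
```

```bash
python3 -c "
import numpy as np
a=np.radians(3.5+8*np.arange(11));x=9.5*(1-np.cos(a));y=9.5*np.sin(a)
for i in range(10): print('%.2f %.2f 0 -8;'%(x[i+1]-x[i],y[i+1]-y[i]),end='')"
```

```text
0.17 1.31 0 -8;0.35 1.28 0 -8;0.53 1.22 0 -8;0.69 1.13 0 -8;0.84 1.02 0 -8;0.98 0.90 0 -8;1.09 0.75 0 -8;1.19 0.59 0 -8;1.26 0.42 0 -8;1.30 0.24 0 -8;
```

apply_moves(
  series="0.17 1.31 0 -8;0.35 1.28 0 -8;0.53 1.22 0 -8;0.69 1.13 0 -8;0 0 0 0",
)

```text
t: 3.72
position: [0.5603, 0.361, 0.2056]
tcp_rot: [0.439, 1.531, -0.437]
force: [-8.4, 7.0, 3.2]
gripper_width: 0.192
```

apply_moves(
  series="0.84 1.02 0 -8;0.98 0.90 0 -8;1.09 0.75 0 -8;0 0 0 0;0 0 0 0",
)

```text
t: 4.35
position: [0.5889, 0.3901, 0.2056]
tcp_rot: [0.765, 1.441, -0.757]
force: [-7.2, 13.7, 0.8]
gripper_width: 0.198
```

apply_moves(
  series="1.19 0.59 0 -8;1.26 0.42 0 -8;1.30 0.24 0 -8;0 0 0 0;0 0 0 0",
)

```text
t: 4.97
position: [0.6271, 0.4049, 0.2056]
tcp_rot: [1.085, 1.296, -1.072]
force: [-1.0, 20.3, -1.5]
gripper_width: 0.196
```

apply_moves(
  series="0.3 0.2 0 0;0 0.1 0 0;0 0 0 0;0 0 0 0;0 0 0 0",
  fingers=0.4,
)

```text
t: 5.6
position: [0.6325, 0.4002, 0.2056]
tcp_rot: [1.08, 1.286, -1.08]
force: [-0.9, -0.2, 0.4]
gripper_width: 0.583
```

apply_moves(
  series="0 0 3 0;0 0 4 0;-3 -2 2 8;-5 -3 0 10;-5 -3 0 10",
)

```text
t: 6.22
position: [0.5012, 0.3196, 0.2959]
tcp_rot: [0.705, 1.453, -0.704]
force: [0.3, 0.1, 1.4]
gripper_width: 0.599
```

Run:
```python
from h import *
t=snap('top'); 
save('b1.png',t['img'],5,(95,130,235,245)); s=snap('scene'); save('b2.png',s['img'],5,(130,110,270,220))
```

```text
(no output)
```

View pics/b1.png

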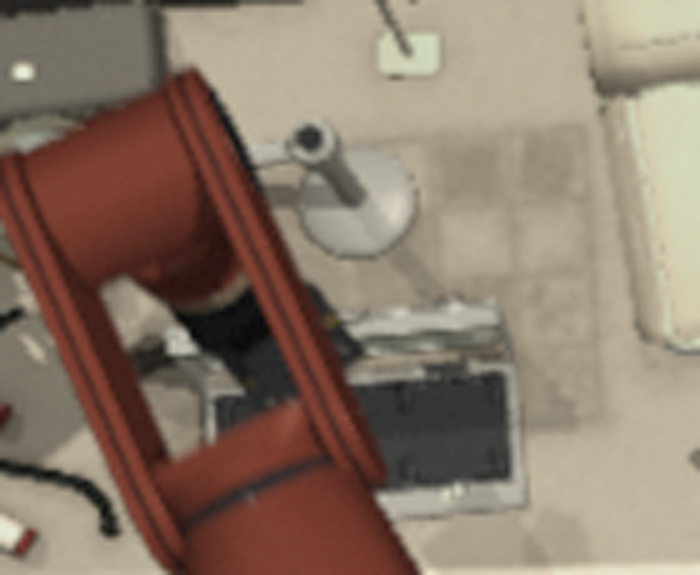

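View pics/b2.png

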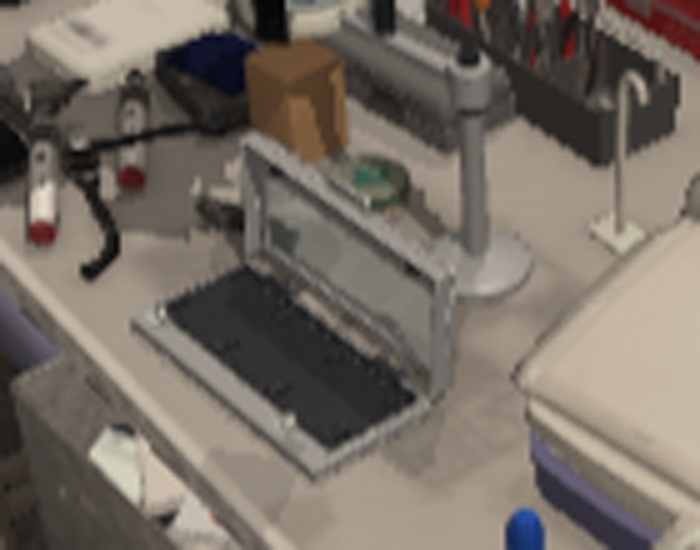

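apply_moves(
  series="-1 -5.5 0 10;-1 -5.5 0 10;-1 -5.5 0 10;-1 -5.5 0 10;-1 -5.5 0 10",
)

```text
t: 6.95
position: [0.4539, 0.05, 0.2964]
tcp_rot: [0.04, 1.569, -0.04]
force: [0.5, -1.3, 0.3]
gripper_width: 0.599
```

apply_moves(
  series="-1 -5.5 0 8;-1 -5.5 0 2;-1 -4.6 0 2;-0.9 -4.7 0 0;0 0 -5 0",
)

```text
t: 7.58
position: [0.4171, -0.1563, 0.2497]
tcp_rot: [-0.121, 1.559, 0.111]
force: [1.2, 1.2, -0.8]
gripper_width: 0.596
```

Run:
```python
from h import *
t=snap('top'); st=status.get_state(); print(st['position'])
R=cv2.Rodrigues(st['tcp_rot'])[0]; print('jaw yaw',np.degrees(np.arctan2(R[1,1],R[0,1])))
save('c1.png',t['img'],5,(95,130,235,245)); s=snap('scene'); save('c2.png',s['img'],4,(200,170,390,310))
```

```text
[ 0.41271333 -0.15223154  0.23967614]
jaw yaw 98.54273075708518
```

View pics/c1.png

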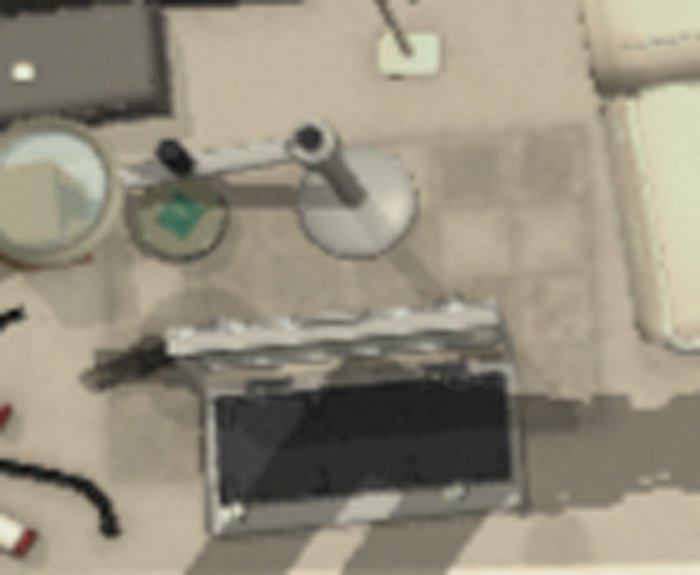

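View pics/c2.png

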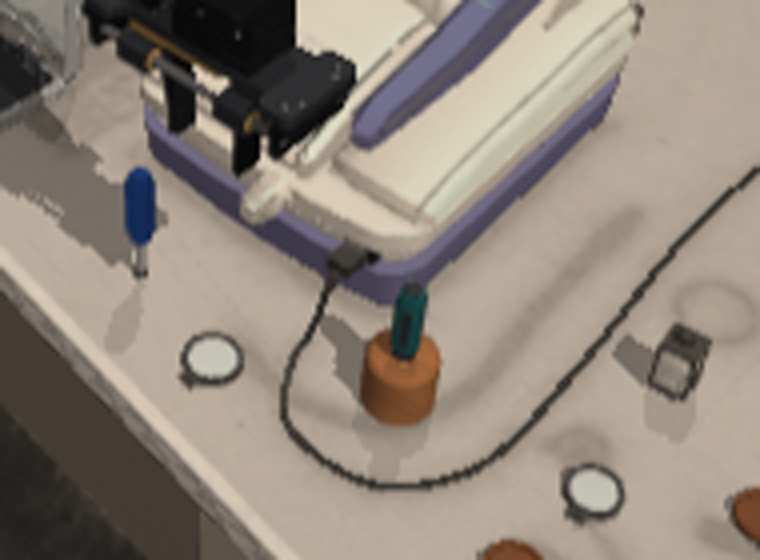

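Run:
```python
from h import *
t=snap('top'); s=snap('scene')
save('c3.png',t['img'],5,(220,180,340,245))
for z in (.0,.06,.1,.13): print(z, ray(t,240+70/4,140+320/4,z), ray(s,200+140/4,170+178/4,z),ray(s,200+140/4,170+272/4,z))
for im in (t,s):
    h=cv2.cvtColor(im['img'],cv2.COLOR_RGB2HSV); m=(h[:,:,0]>105)&(h[:,:,0]<125)&(h[:,:,1]>170)&(h[:,:,2]>60)
    Q=cloud(im)[m]; q=Q[(abs(Q[:,0]-.42)<.1)&(abs(Q[:,1]+.08)<.1)]; print(q.min(0),q.max(0),np.median(q,0))
```

```text
0.0 [ 0.43289221 -0.05135115  0.        ] [0.4937201  0.04475816 0.        ] [ 0.42512945 -0.04549267  0.        ]
0.06 [ 0.42549124 -0.0504385   0.06      ] [ 0.45854159 -0.00283405  0.06      ] [ 0.39383955 -0.08796829  0.06      ]
0.1 [ 0.42055725 -0.04983007  0.1       ] [ 0.43508925 -0.03456219  0.1       ] [ 0.37297962 -0.11628537  0.1       ]
0.13 [ 0.41685677 -0.04937375  0.13      ] [ 0.4175    -0.0583583  0.13     ] [ 0.35733467 -0.13752318  0.13      ]
[ 0.41053452 -0.05500936  0.1169674 ] [ 0.42893114 -0.04024521  0.13598022] [ 0.42053336 -0.04752793  0.12374634]
[ 0.4090402  -0.06313029  0.05674655] [ 0.42737639 -0.04091329  0.12765035] [ 0.41678998 -0.05739415  0.09904125]
```

View pics/c3.png

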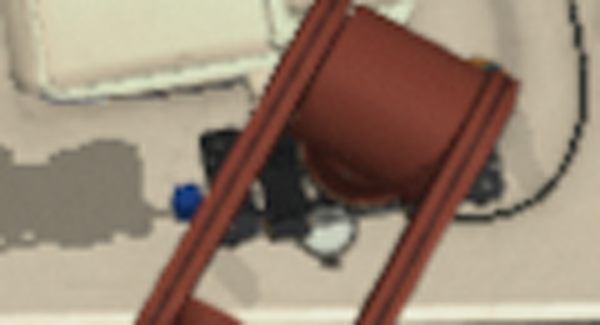

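apply_moves(
  series="0 -0.6 0 9;0 0 -3 9;0 0 -5 8.5;0 0 -5 0;0 0 0 0",
  fingers=0.22,
)

```text
t: 8.4
position: [0.4182, -0.1472, 0.1141]
tcp_rot: [-0.479, 1.531, 0.472]
force: [0.1, -0.1, 0.4]
gripper_width: 0.779
```

Run:
```python
from h import *
t=snap('top'); st=status.get_state(); print(st['position'])
R=cv2.Rodrigues(st['tcp_rot'])[0]; print('jaw yaw',np.degrees(np.arctan2(R[1,1],R[0,1])))
s=snap('scene'); save('d2.png',s['img'],5,(200,190,330,290))
```

```text
[ 0.41998453 -0.14837085  0.11657911]
jaw yaw 124.70797678991882
```

View pics/d2.png

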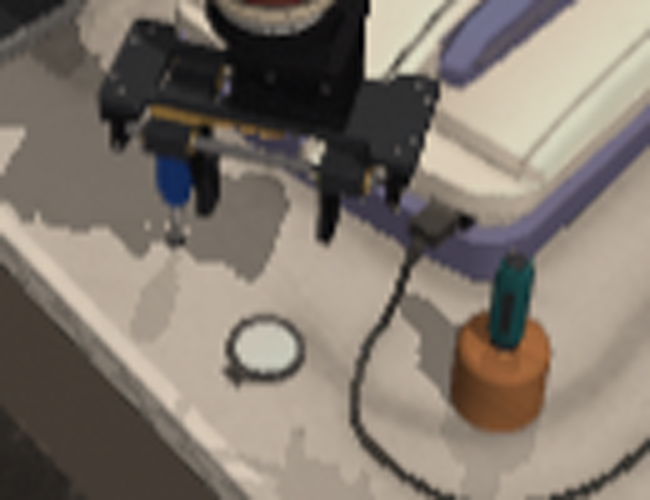

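apply_moves(
  series="-0.8 -1 0 0;0 0 0 0;0 0 -3 0;0 0 0 0;0 0 0 0",
)

```text
t: 9.12
position: [0.4145, -0.1547, 0.0864]
tcp_rot: [-0.481, 1.533, 0.457]
force: [0.6, -0.9, 0.5]
gripper_width: 0.78
```

Run:
```python
from h import *
for i in range(4): st=status.get_state(); print(st['t'],st['position'])
t=snap('top');print(status.get_state()['position']);t=snap('top');print(status.get_state()['position'])
for im,(u,v) in ((t,(0,0)),):
  pass
```

```text
9.125 [ 0.41453028 -0.15469404  0.08643482]
9.125 [ 0.41453028 -0.15469404  0.08643482]
9.125 [ 0.41453028 -0.15469404  0.08643482]
9.125 [ 0.41453028 -0.15469404  0.08643482]
[ 0.41479957 -0.15481384  0.08664425]
[ 0.41489868 -0.15483997  0.08666725]
```

apply_moves(
  series="-0.24 -0.37 0 0;0 0 -3 0;0 0 -2.5 0;0 0 -2 0;0 0 0 0",
)

```text
t: 9.85
position: [0.4112, -0.1561, 0.0093]
tcp_rot: [-0.479, 1.538, 0.457]
force: [-0.5, 0.1, -0.2]
gripper_width: 0.783
```

apply_moves(
  series="0.1 -0.2 -0.6 0;0 0 0 0;0 0 0 0;0 0 0 0;0 0 0 0",
)

```text
t: 10.48
position: [0.4136, -0.1588, 0.0046]
tcp_rot: [-0.481, 1.536, 0.455]
force: [0.4, -0.3, 1.2]
gripper_width: 0.782
```

Run:
```python
from h import *
s=snap('scene'); save('e2.png',s['img'],6,(210,200,330,290)); print(status.get_state()['position'])
```

```text
[ 0.41353048 -0.15873709  0.00448797]
```

View pics/e2.png

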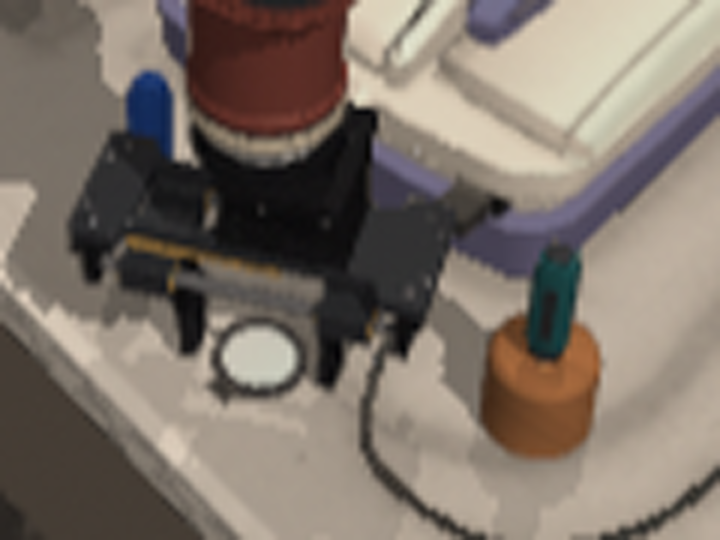

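apply_moves(
  series="0 0 0 0;0 0 0 0;0 0 0 0;0 0 0 0;0 0 0 0",
  fingers=1,
  newtons=15,
)

```text
t: 11.15
position: [0.4134, -0.1587, 0.0043]
tcp_rot: [-0.48, 1.536, 0.456]
force: [-0.6, 0.4, 0.1]
gripper_width: 0.559
```

apply_moves(
  series="0 0 1 0;0 0 3 0;0 0 4 0;0 0 5 0;0 0 5 0",
)

```text
t: 11.78
position: [0.414, -0.1571, 0.1864]
tcp_rot: [-0.48, 1.538, 0.452]
force: [1.1, -1.0, -0.1]
gripper_width: 0.56
```

Run:
```python
from h import *
s=snap('scene'); save('e3.png',s['img'],6,(210,180,330,270)); print(status.get_state()['position'],status.get_state()['gripper_width']*87)
```

```text
[ 0.41759264 -0.15901911  0.19392188] 48.654350689879486
```

View pics/e3.png

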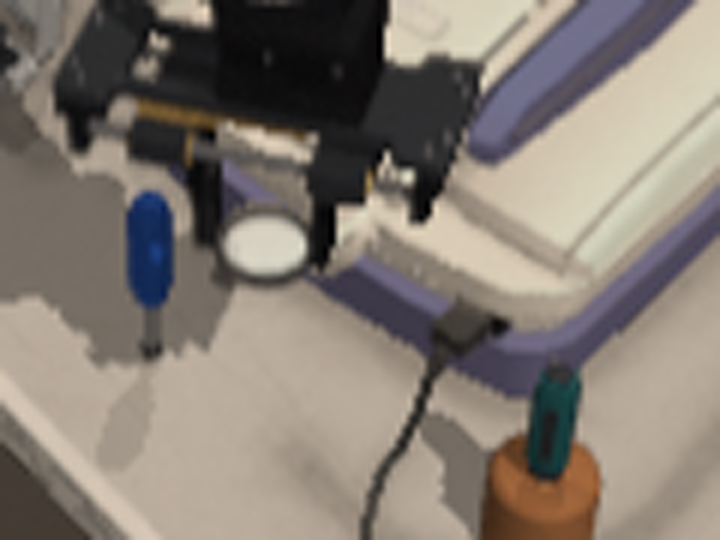

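Run:
```python
from h import *
t=snap('top'); s=snap('scene')
T=lambda u,v,z: ray(t,95+u/5,130+v/5,z)
print(T(365.75,437,.017))
for a in [(212,535),(524,505),(215,393),(510,370),(518,480),(220,505)]: print(T(*a,.014).round(4))
S=lambda u,v,z: ray(s,130+u/5,110+v/5,z).round(4)
for a in [(135,322),(318,470),(160,305),(250,265),(415,395),(330,448)]: print(S(*a,.014))
save('f1.png',t['img'],7,(130,185,210,245)); save('f2.png',s['img'],7,(150,150,235,210))
```

```text
[0.4479755  0.29740304 0.017     ]
[0.3742 0.416  0.014 ]
[0.3926 0.1743 0.014 ]
[0.4855 0.4163 0.014 ]
[0.4992 0.1853 0.014 ]
[0.4122 0.179  0.014 ]
[0.3974 0.4103 0.014 ]
[0.3767 0.4048 0.014 ]
[0.3984 0.1713 0.014 ]
[0.4031 0.4114 0.014 ]
[0.4875 0.4116 0.014 ]
[0.5023 0.1954 0.014 ]
[0.4183 0.1857 0.014 ]
```

View pics/f1.png

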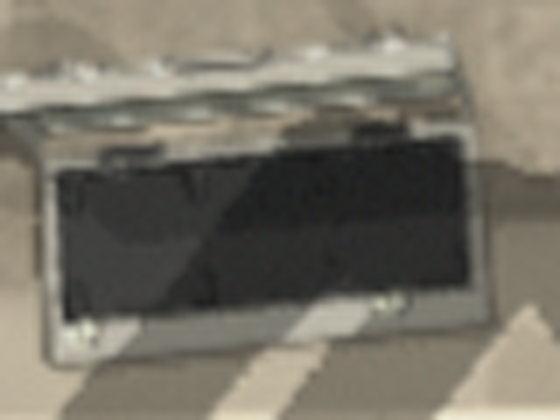

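View pics/f2.png

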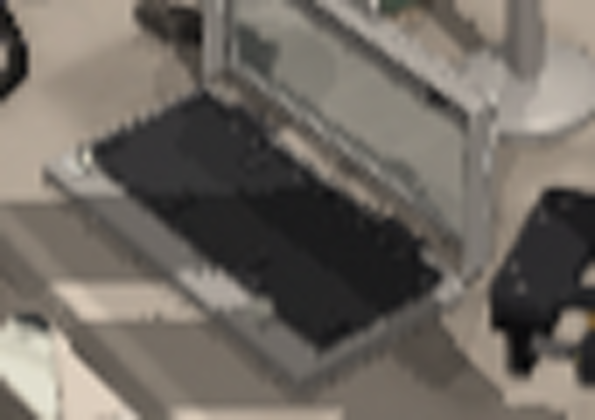

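apply_moves(
  series="0 5.5 0 -7;0 5.5 0 -8;0.5 5.5 0 -8;0.5 5.5 0 -8;0.5 5.5 0 0",
)

```text
t: 12.55
position: [0.4282, 0.1194, 0.183]
tcp_rot: [-0.05, 1.594, 0.031]
force: [0.9, -0.2, 0.6]
gripper_width: 0.565
```

apply_moves(
  series="0.5 5.5 0 0;0.5 5.5 0 0;0.2 5.5 -2 0;0 5 -2 0;0 0 0 0",
)

```text
t: 13.18
position: [0.4382, 0.3343, 0.1402]
tcp_rot: [-0.056, 1.598, 0.034]
force: [0.3, -0.2, -1.2]
gripper_width: 0.564
```

```bash
cat > p.py <<'E'
from h import *
def pr():
    st=status.get_state(); R=cv2.Rodrigues(st['tcp_rot'])[0]
    print('t %.2f'%st['t'],st['position'].round(4),'jaw',round(float(np.degrees(np.arctan2(R[1,1],R[0,1]))),1),'w mm',round(float(st['gripper_width']*87),1),'F',np.array(st['force']).round(1),'q',np.array(st['q']).round(2))
if __name__=='__main__': pr()
E
python3 p.py
```

```text
t 13.18 [0.4382 0.3343 0.1402] jaw 93.3 w mm 49.1 F [ 0.3 -0.2 -1.2] q [ 0.51  0.14  1.77  0.    1.25 -1.12]
```

apply_moves(
  series="0.3 2 0 0.5;0.2 1 -2 0;0 0 -3 0;0 0 -3 0;0 0 0 0",
)

```text
t: 13.8
position: [0.4439, 0.3602, 0.0612]
tcp_rot: [-0.06, 1.598, 0.036]
force: [-0.0, -0.3, 0.0]
gripper_width: 0.563
```

Run:
```python
from p import *
s=snap('scene'); save('g2.png',s['img'],7,(130,120,225,200)); pr()
```

```text
t 13.85 [0.4453 0.3612 0.0632] jaw 93.5 w mm 49.3 F [ 1.   0.8 -0.9] q [ 0.54  0.29  1.77  0.    1.12 -1.09]
```

View pics/g2.png

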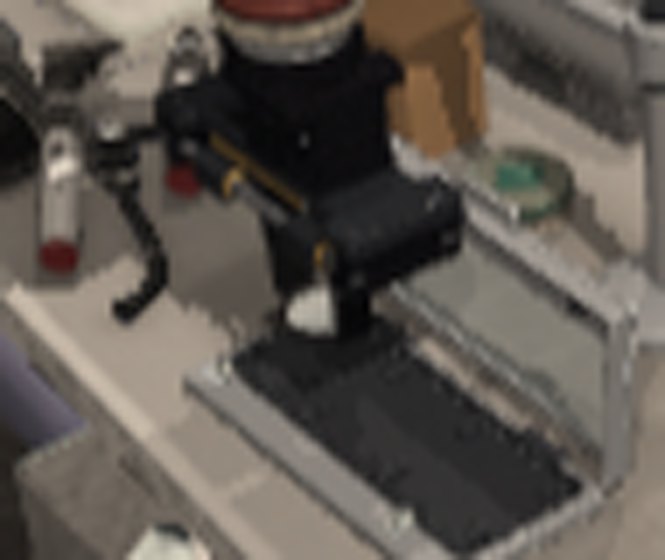

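apply_moves(
  series="-0.1 0.5 -1.5 0;0 0 -1.5 0;0 0 -1.2 0;0 0 0 0;0 0 0 0",
)

```text
t: 14.48
position: [0.4454, 0.3679, 0.0224]
tcp_rot: [-0.058, 1.592, 0.039]
force: [0.7, -0.0, -0.4]
gripper_width: 0.564
```

apply_moves(
  series="0 0 -0.3 0;0 0 -0.1 0;0 0 0 0;0 0 0 0;0 0 0 0",
)

```text
t: 15.1
position: [0.4453, 0.3678, 0.0183]
tcp_rot: [-0.058, 1.592, 0.039]
force: [-0.3, 0.7, -0.2]
gripper_width: 0.565
```

apply_moves(
  series="0 0 0 0;0 0 0 0;0 0 0 0;0 0 3 0;0 0 4 0",
  fingers=0.32,
)

```text
t: 15.72
position: [0.4442, 0.3671, 0.0877]
tcp_rot: [-0.059, 1.595, 0.038]
force: [0.7, 1.1, -0.1]
gripper_width: 0.679
```

apply_moves(
  series="0 -3 4 0;0 -5 4 0;1 -5.5 0 0;1 -5.5 0 0;1 -5.5 0 0",
)

```text
t: 16.35
position: [0.4755, 0.1223, 0.1678]
tcp_rot: [-0.058, 1.591, 0.04]
force: [1.1, -0.7, -0.1]
gripper_width: 0.678
```

apply_moves(
  series="1 -5.5 0 0;1 -5.5 0 0;1 -5.5 0 0;1 -5.5 0 0;1 -5.5 0 0",
)

```text
t: 16.98
position: [0.5254, -0.1529, 0.1676]
tcp_rot: [-0.058, 1.591, 0.039]
force: [0.2, 0.6, 0.8]
gripper_width: 0.679
```

```bash
python3 - <<'E'
from p import *
t=snap('top'); s=snap('scene'); save('h1.png',t['img'],7,(130,185,210,245)); save('h2.png',s['img'],7,(150,150,235,210)); save('h3.png',s['img'],4,(225,210,415,350)); pr()
E
python3 rings.py
```

```text
t 17.07 [ 0.5258 -0.1562  0.1677] jaw 93.3 w mm 59.2 F [-0.6  0.7  0.4] q [-0.42  0.1   1.77 -0.02  1.29 -2.04]
top
  (array([353.3, 186.5]), array([ 0.5588, -0.4363,  0.006 ]), array([349, 182,  10,  10,  75], dtype=int32))
  (array([244.6, 196.6]), array([ 0.5264, -0.0021,  0.006 ]), array([231, 194,  25,   6,  58], dtype=int32))
  (array([391.1, 240.7]), array([ 0.3404, -0.5714,  0.006 ]), array([361, 239,  58,   4, 135], dtype=int32))
scene
  (array([235.8, 218.6]), array([0.48  , 0.0219, 0.006 ]), array([232, 211,   7,  21,  64], dtype=int32))
```

View pics/h1.png

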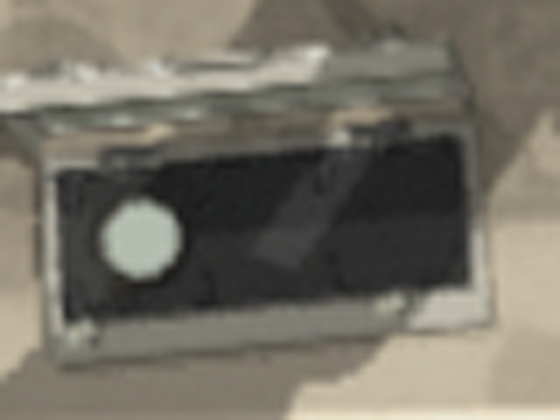

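View pics/h2.png

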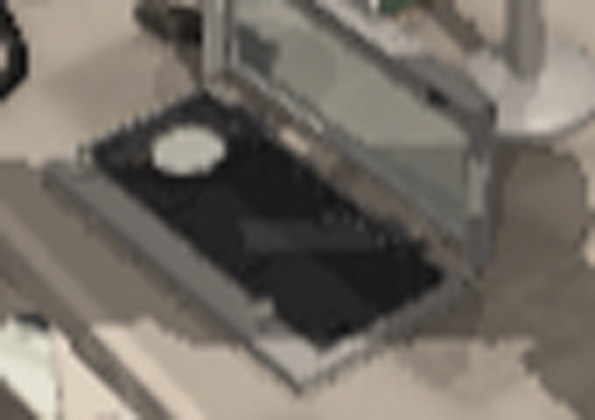

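View pics/h3.png

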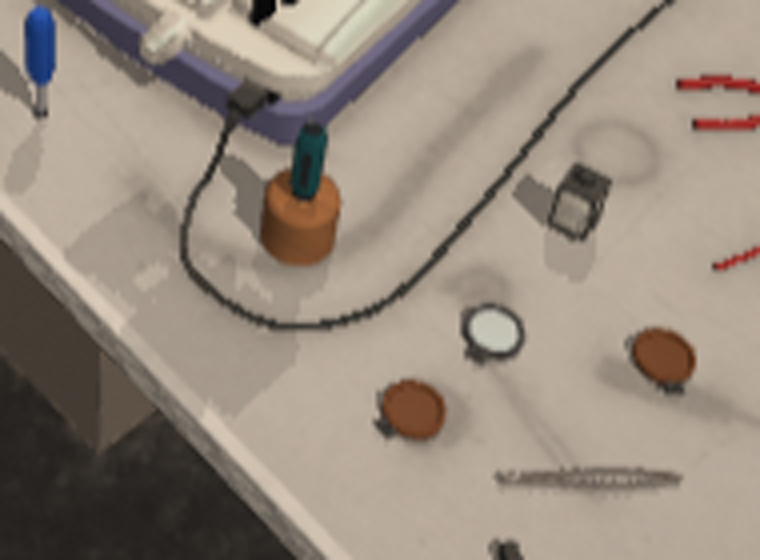

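apply_moves(
  series="0 0 4 0;0.5 -5.5 0 5;0.5 -5.5 0 2;0.5 -5.5 0 0;0.5 -5.5 0 0",
)

```text
t: 17.8
position: [0.546, -0.3706, 0.2074]
tcp_rot: [-0.157, 1.587, 0.137]
force: [0.5, -0.4, 0.1]
gripper_width: 0.68
```

apply_moves(
  series="0.5 -5 0 0;0 -1.5 -2 0;0 0 -4 0;0 0 -4 0;0 0 0 0",
  fingers=0.26,
)

```text
t: 18.42
position: [0.548, -0.4312, 0.1016]
tcp_rot: [-0.15, 1.594, 0.143]
force: [-0.2, -0.2, -0.2]
gripper_width: 0.74
```

Run:
```python
from p import *
t=snap('top'); s=snap('scene'); save('i3.png',s['img'],5,(290,240,410,340)); pr()
print(ray(t,240+425/4,140+45/4,.066),ray(t,240+430/4,140+60/4,.0))
```

```text
t 18.52 [ 0.5508 -0.4345  0.1076] jaw 100.6 w mm 64.1 F [0.8 0.5 1.2] q [-0.77  0.5   1.39 -0.03  1.25 -2.52]
[ 0.68844788 -0.40375405  0.066     ] [ 0.69024465 -0.42158355  0.        ]
```

View pics/i3.png

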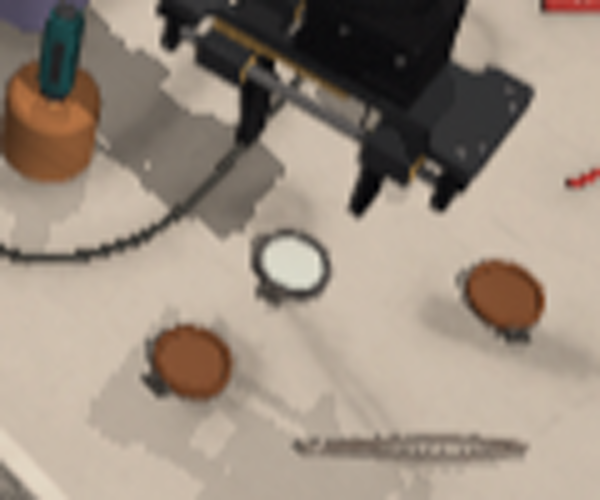

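apply_moves(
  series="0.8 -0.3 0 0;0 0 -3 0;0 0 -3 0;0 0 -3 0;0 0 0 0",
)

```text
t: 19.15
position: [0.5578, -0.4381, 0.0161]
tcp_rot: [-0.154, 1.589, 0.136]
force: [0.5, 0.1, -0.2]
gripper_width: 0.742
```

Run:
```python
from p import *
t=snap('top'); s=snap('scene'); save('j3.png',s['img'],7,(310,240,400,320)); pr()
```

```text
t 19.25 [ 0.5595 -0.4399  0.0194] jaw 100.6 w mm 64.5 F [-0.4 -0.5  1.4] q [-0.77  0.62  1.4  -0.03  1.12 -2.51]
```

View pics/j3.png

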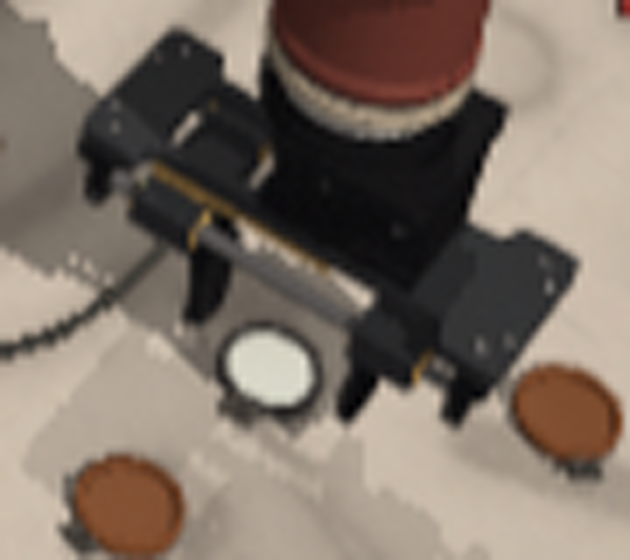

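apply_moves(
  series="0 0.15 -0.8 0;0 0 -0.7 0;0 0 0 0;0 0 0 0;0 0 0 0",
)

```text
t: 19.88
position: [0.5584, -0.4377, 0.0026]
tcp_rot: [-0.155, 1.587, 0.134]
force: [0.1, -0.3, -0.1]
gripper_width: 0.74
```

apply_moves(
  series="0 0 0 0;0 0 0 0;0 0 0 0;0 0 0 0;0 0 0 0",
  fingers=1,
)

```text
t: 20.5
position: [0.5583, -0.4376, 0.0024]
tcp_rot: [-0.155, 1.587, 0.134]
force: [0.6, 0.6, 0.5]
gripper_width: 0.517
```

apply_moves(
  series="0 0 1 0;0 0 3 0;0 0 4 0;0 0 5 0;0 0 5 0",
)

```text
t: 21.12
position: [0.5581, -0.4375, 0.1844]
tcp_rot: [-0.155, 1.587, 0.134]
force: [0.7, 0.3, -0.8]
gripper_width: 0.521
```

Run:
```python
from p import *
t=snap('top'); s=snap('scene'); save('k3.png',s['img'],6,(310,200,420,300)); pr()
```

```text
t 21.23 [ 0.5615 -0.4405  0.1922] jaw 100.5 w mm 45.4 F [ 0.9 -0.4  0.3] q [-0.76  0.44  1.3  -0.03  1.38 -2.51]
```

View pics/k3.png

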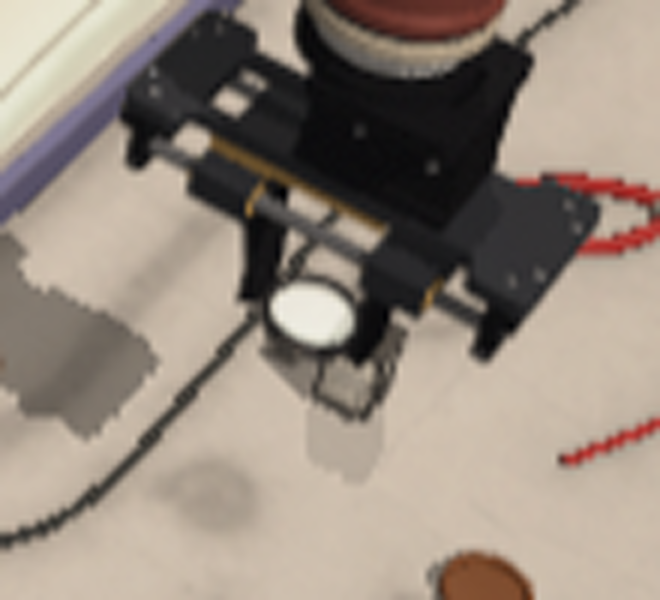

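apply_moves(
  series="-3 5 0 0;-3 5 0 0;-3 5 0 0;-2 5.5 0 0;0 5.5 0 -3",
)

```text
t: 21.85
position: [0.4468, -0.176, 0.1822]
tcp_rot: [-0.112, 1.59, 0.092]
force: [1.3, -0.4, 1.4]
gripper_width: 0.517
```

apply_moves(
  series="0 5.5 0 -3.7;0 5.5 0 0;0 5.5 0 0;0 5.5 0 0;0 5.5 0 0",
)

```text
t: 22.48
position: [0.448, 0.0992, 0.1827]
tcp_rot: [-0.062, 1.591, 0.043]
force: [1.0, 0.3, -1.0]
gripper_width: 0.519
```

apply_moves(
  series="0 5.5 0 0;0 5.5 0 0;0 1.5 -3 0;0 0 -3 0;0 0 -3 0",
)

```text
t: 23.1
position: [0.448, 0.2229, 0.0915]
tcp_rot: [-0.063, 1.591, 0.044]
force: [0.6, -0.0, -0.9]
gripper_width: 0.521
```

Run:
```python
from p import *
s=snap('scene'); t=snap('top'); pr(); print(ray(s,150+188/7,150+149/7,.02),)
```

```text
t 23.20 [0.4451 0.2216 0.0889] jaw 93.9 w mm 44.9 F [-1.4 -0.4 -0.4] q [ 0.31  0.08  1.95 -0.01  1.14 -1.33]
[0.44586357 0.36639469 0.02      ]
```

apply_moves(
  series="0.7 0.5 0 0;0 0 -2.5 0;0 0 -2.5 0;0 0 -1 0;0 0 0 0",
)

```text
t: 23.82
position: [0.4559, 0.2276, 0.0329]
tcp_rot: [-0.062, 1.591, 0.043]
force: [0.5, 0.2, -0.0]
gripper_width: 0.523
```

Run:
```python
from p import *
s=snap('scene'); t=snap('top'); pr(); save('l3.png',s['img'],6,(130,130,250,220))
```

```text
t 23.93 [0.4565 0.2278 0.0337] jaw 93.8 w mm 45.1 F [0.8 0.2 0.2] q [ 0.31  0.19  1.95 -0.01  1.02 -1.32]
```

View pics/l3.png

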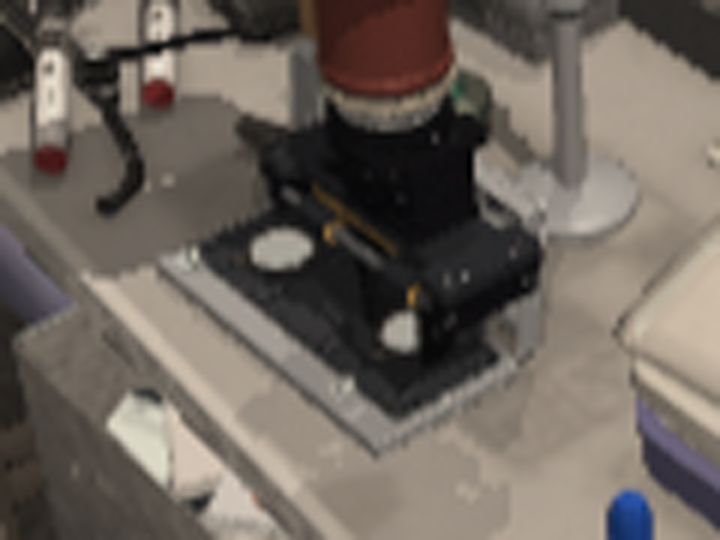

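apply_moves(
  series="-0.4 0 -1 0;0 0 -0.7 0;0 0 0 0;0 0 0 0;0 0 0 0",
)

```text
t: 24.55
position: [0.4511, 0.2274, 0.0152]
tcp_rot: [-0.062, 1.592, 0.043]
force: [0.0, -0.2, -0.1]
gripper_width: 0.521
```

apply_moves(
  series="0 0 0 0;0 0 0 0;0 0 0 0;0 0 3 0;0 0 4 0",
  fingers=0.36,
)

```text
t: 25.18
position: [0.4501, 0.227, 0.085]
tcp_rot: [-0.063, 1.595, 0.043]
force: [1.0, 0.0, 0.2]
gripper_width: 0.641
```

apply_moves(
  series="0 -3 4 0;-2 -5 4 0;-2 -5.5 0 0;0 -5.5 0 0;0 0 0 0",
)

```text
t: 25.8
position: [0.4127, 0.0378, 0.163]
tcp_rot: [-0.058, 1.591, 0.038]
force: [-0.1, 1.1, 0.1]
gripper_width: 0.638
```

Run:
```python
from p import *
s=snap('scene'); t=snap('top'); pr(); save('m3.png',s['img'],6,(130,100,250,200)); save('m1.png',t['img'],5,(95,130,235,245))
```

```text
t 25.90 [0.4127 0.0406 0.1628] jaw 93.7 w mm 55.6 F [-0.7 -0.1 -0.5] q [-0.08 -0.23  2.09 -0.01  1.3  -1.71]
```

View pics/m3.png

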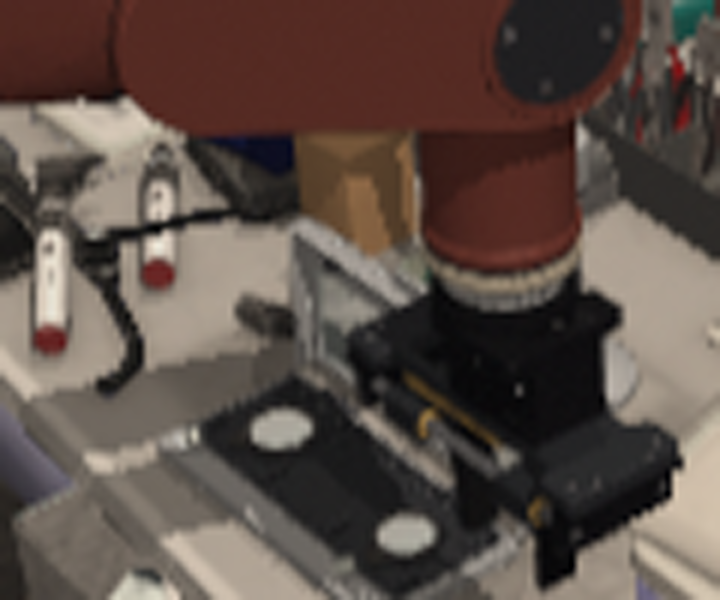

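View pics/m1.png

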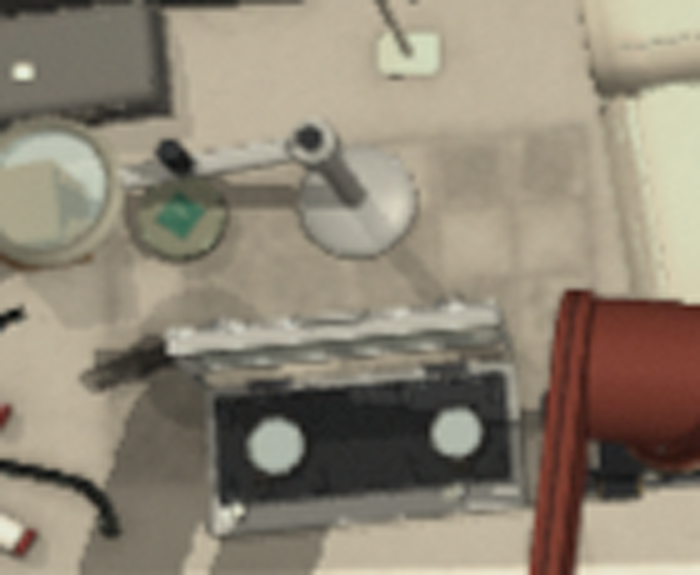

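apply_moves(
  series="0 0 4 0;3 5 0 0;3.5 5 0 0;3.5 5 0 0;3 5 0 0",
  fingers=1,
)

```text
t: 26.52
position: [0.5429, 0.2448, 0.202]
tcp_rot: [-0.064, 1.592, 0.046]
force: [1.1, 0.1, -0.2]
gripper_width: 0.157
```

apply_moves(
  series="3 5 0 0;0.5 1.5 0 0;0 0 0 0;0 0 0 0;0 0 0 0",
)

```text
t: 27.15
position: [0.5774, 0.3048, 0.2031]
tcp_rot: [-0.061, 1.592, 0.042]
force: [-0.4, 0.1, 0.7]
gripper_width: 0.005
```

Run:
```python
from p import *
s=snap('scene'); t=snap('top'); pr(); save('n3.png',s['img'],6,(130,90,260,190)); save('n1.png',t['img'],5,(95,130,235,245))
```

```text
t 27.25 [0.5776 0.3048 0.2032] jaw 93.8 w mm 0.7 F [ 0.5  0.2 -0.7] q [ 0.37  0.32  1.44 -0.    1.4  -1.27]
```

View pics/n3.png

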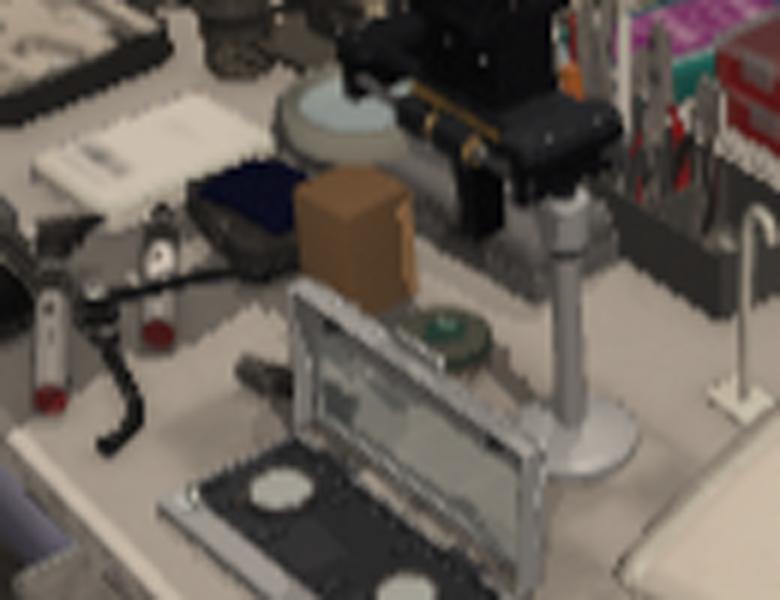

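View pics/n1.png

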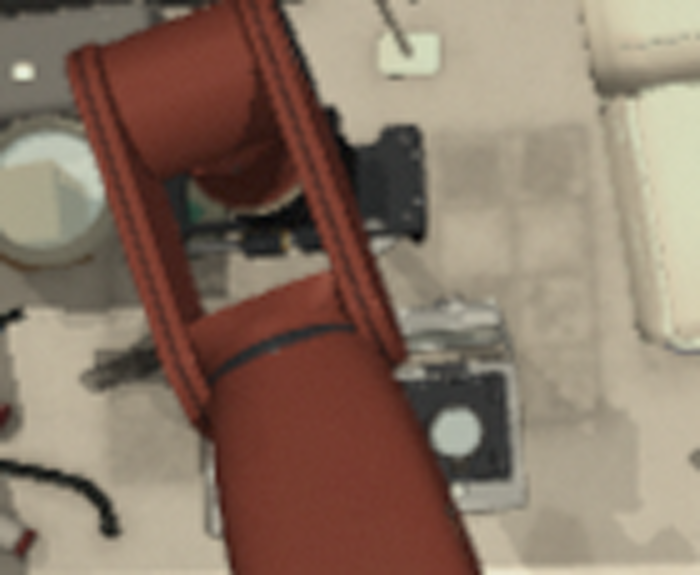

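apply_moves(
  series="-1.4 0 0 0;0 0 -3 0;0 0 -3 0;0 0 -3.4 0;0 0 0 0",
)

```text
t: 27.88
position: [0.5604, 0.3047, 0.1054]
tcp_rot: [-0.064, 1.599, 0.042]
force: [0.3, -0.4, -0.2]
gripper_width: 0.005
```

Run:
```python
from p import *
s=snap('scene'); pr(); save('o3.png',s['img'],6,(130,90,260,190))
```

```text
t 27.93 [0.5621 0.3053 0.1078] jaw 93.8 w mm 0.6 F [ 0.2  0.4 -0. ] q [ 0.38  0.38  1.56 -0.    1.23 -1.26]
```

View pics/o3.png

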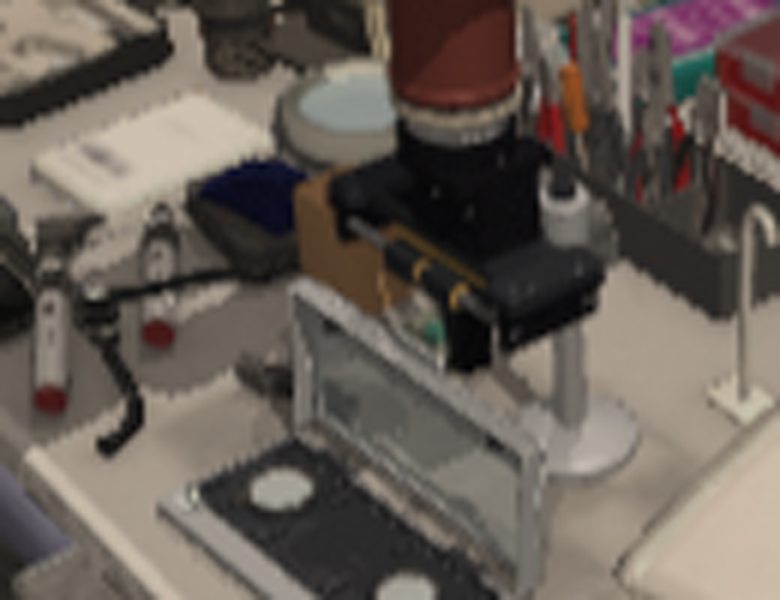

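apply_moves(
  series="-1 0 0 0;-1 0 0.2 0;-1 -0.1 0.3 0;-1 -0.1 0.2 0;0 0 0 0",
)

```text
t: 28.55
position: [0.5228, 0.3039, 0.1161]
tcp_rot: [-0.063, 1.592, 0.044]
force: [0.9, -0.6, -0.6]
gripper_width: 0.01
```

apply_moves(
  series="-1.2 -0.1 0 0;-1.2 -0.1 -0.1 0;-1.2 -0.1 -0.1 0;-1.2 -0.1 -0.3 0;0 0 0 0",
)

```text
t: 29.18
position: [0.4735, 0.2995, 0.1095]
tcp_rot: [-0.064, 1.595, 0.043]
force: [-0.3, 0.8, -0.3]
gripper_width: 0.007
```

Run:
```python
from p import *
s=snap('scene'); pr(); save('q3.png',s['img'],6,(130,90,260,190))
```

```text
t 29.23 [0.4743 0.2996 0.1099] jaw 93.9 w mm 0.6 F [-0.1 -0.1 -0.2] q [ 0.42  0.2   1.77 -0.    1.2  -1.21]
```

View pics/q3.png

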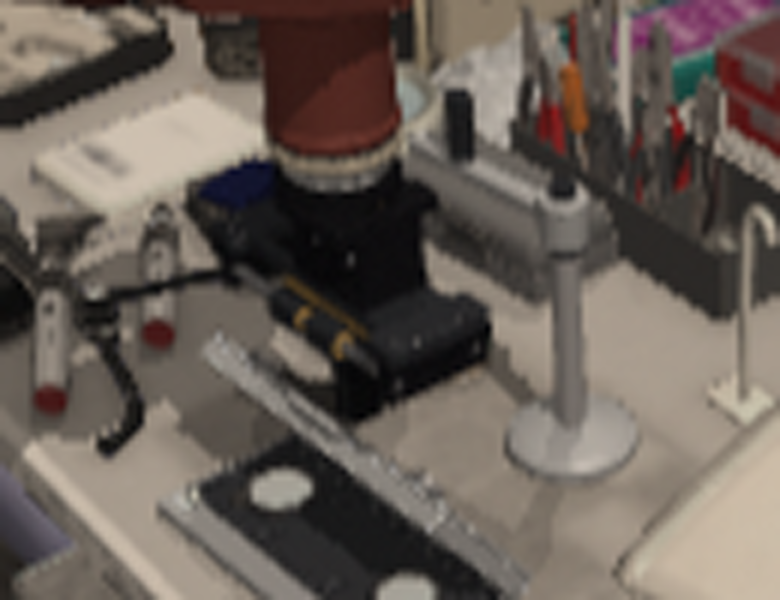

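apply_moves(
  series="-1.2 -0.1 -0.4 0;-1.2 -0.1 -0.7 0;-1 -0.1 -0.9 0;-1 -0.1 -1 0;0 0 0 0",
)

```text
t: 29.85
position: [0.4294, 0.2952, 0.0789]
tcp_rot: [-0.064, 1.595, 0.043]
force: [0.5, 0.2, 0.6]
gripper_width: 0.007
```

apply_moves(
  series="-0.8 0 -1.1 0;-0.6 0 -1.2 0;-0.3 0 -1.2 0;0 0 0 0;0 0 0 0",
)

```text
t: 30.48
position: [0.4147, 0.2959, 0.0455]
tcp_rot: [-0.062, 1.592, 0.043]
force: [0.4, -1.2, -0.1]
gripper_width: 0.006
```

Run:
```python
from p import *
s=snap('scene'); pr(); save('r3.png',s['img'],6,(130,110,260,210))
```

```text
t 30.52 [0.415  0.296  0.0458] jaw 93.8 w mm 0.5 F [-0.1  0.4 -0.1] q [ 0.47  0.17  1.94 -0.    1.05 -1.17]
```

View pics/r3.png

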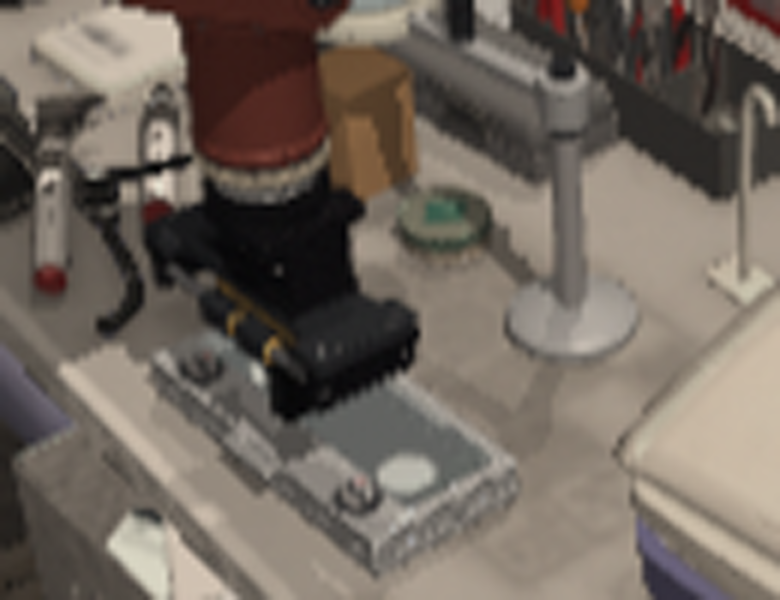

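apply_moves(
  series="-0.8 0 -0.4 0;0 0 -0.4 0;0 0 -0.4 0;0 0 -0.2 0;0 0 0 0",
)

```text
t: 31.15
position: [0.4066, 0.296, 0.0342]
tcp_rot: [-0.063, 1.593, 0.043]
force: [-11.3, -6.1, 26.0]
gripper_width: 0.006
```

apply_moves(
  series="0 0 3 0;0 0 5 0;0 0 5 0;0 -4 4 0;0 -5 0 0",
)

```text
t: 31.78
position: [0.4091, 0.2062, 0.2057]
tcp_rot: [-0.062, 1.584, 0.047]
force: [1.0, -0.3, -0.0]
gripper_width: 0.007
```

apply_moves(
  series="0 -5.5 0 0;0 -5.5 0 0;0 -5.5 0 0;1 -5.5 0 0;1 -5.5 0 0",
  fingers=0.5,
)

```text
t: 32.4
position: [0.4268, -0.071, 0.2018]
tcp_rot: [-0.062, 1.591, 0.043]
force: [0.9, -0.1, 0.2]
gripper_width: 0.459
```

Run:
```python
from p import *
s=snap('scene'); t=snap('top'); pr(); save('s3.png',s['img'],8,(150,150,230,215)); save('s4.png',t['img'],8,(130,180,215,245));save('s5.png',s['img'],8,(280,235,330,285)); save('s6.png',t['img'],8,(290,180,350,230))
P=cloud(t);Q=cloud(s)
for C in (P,Q):
  C=C.reshape(-1,3); m=(abs(C[:,0]-.445)<.04)&(abs(C[:,1]-.297)<.1); print(np.percentile(C[m][:,2],[5,25,50,75,95]).round(4))
```

```text
t 32.50 [ 0.4272 -0.0739  0.2018] jaw 93.5 w mm 42.2 F [-0.2  1.1 -0.3] q [-0.34 -0.22  2.01 -0.02  1.37 -1.96]
[0.027  0.0315 0.0348 0.0379 0.043 ]
[-0.7568 -0.7495  0.0303  0.0333  0.0365]
```

View pics/s3.png

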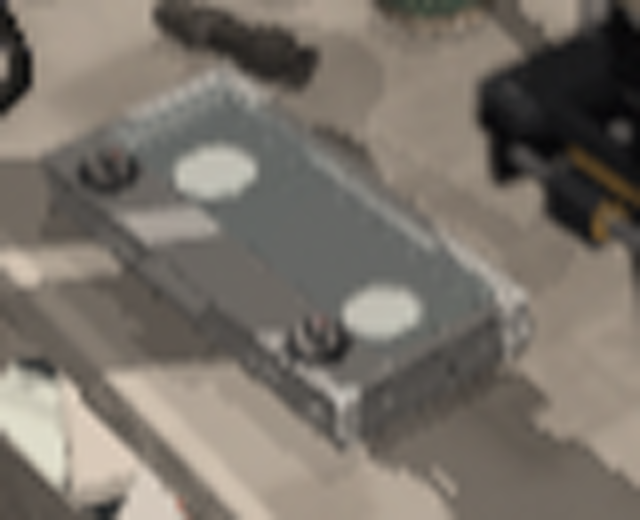

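View pics/s4.png

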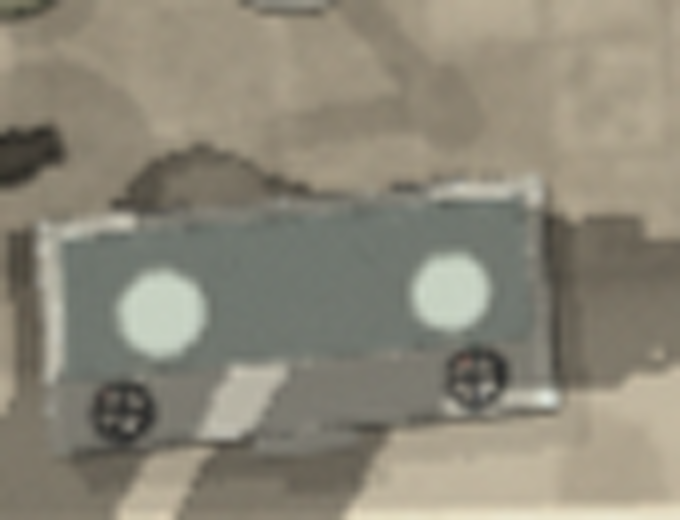

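View pics/s5.png

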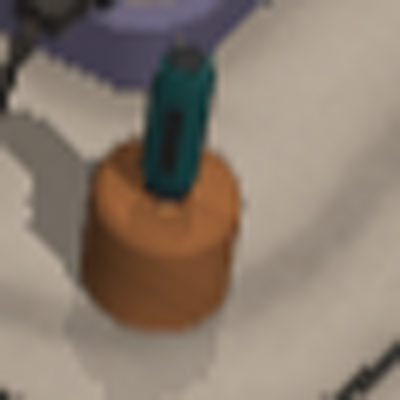

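View pics/s6.png

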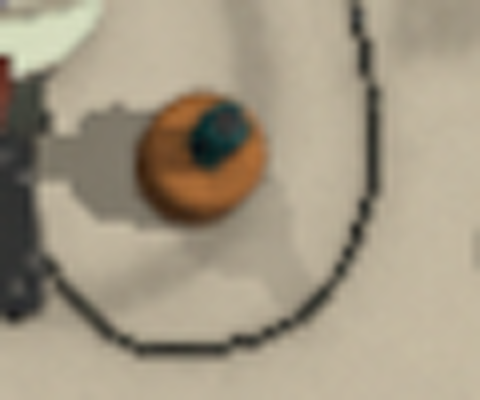

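Run:
```python
from p import *
s=snap('scene'); t=snap('top')
Q=np.concatenate([cloud(x).reshape(-1,3) for x in (t,s)])
print('     ',np.arange(-.26,-.05,.02).round(2))
for x0 in np.arange(.46,.66,.02):
    print(round(x0,2),[ (lambda q: round(float(np.percentile(q,98)),3) if len(q) else -1)(Q[(abs(Q[:,0]-x0)<.01)&(abs(Q[:,1]-y0)<.01)][:,2]) for y0 in np.arange(-.26,-.05,.02)])
# teal
for im in (t,s):
    h=cv2.cvtColor(im['img'],cv2.COLOR_RGB2HSV); C=cloud(im)
    m=(h[:,:,0]>78)&(h[:,:,0]<100)&(h[:,:,1]>100)&(abs(C[:,:,0]-.505)<.06)&(abs(C[:,:,1]+.28)<.06)
    print(m.sum(),C[m].min(0),C[m].max(0),C[m].mean(0))
    vs,us=np.nonzero(m); print(us.min(),us.max(),vs.min(),vs.max())
    o=C[(abs(C[:,:,0]-.505)<.05)&(abs(C[:,:,1]+.28)<.05)&(C[:,:,2]>.05)&(C[:,:,2]<.06)]; print('blocktop',o.mean(0),o.min(0),o.max(0))
    for z0 in (.07,.09,.11,.125):
        q=C[m]; q=q[abs(q[:,2]-z0)<.012]; 
        if len(q): print(z0,q.round(4).tolist()[:14])
```

```text
[-0.26 -0.24 -0.22 -0.2  -0.18 -0.16 -0.14 -0.12 -0.1  -0.08 -0.06]
0.46 [0.007, 0.009, 0.011, 0.01, 0.004, 0.32, 0.565, 0.575, 0.577, 0.584, 0.587]
0.48 [0.058, 0.007, 0.009, 0.029, 0.005, 0.006, 0.003, 0.107, 0.103, 0.554, 0.574]
0.5 [0.128, 0.053, 0.005, 0.068, 0.066, 0.005, 0.004, 0.11, 0.11, 0.005, 0.104]
0.52 [0.113, 0.018, 0.009, 0.084, 0.086, 0.108, 0.106, 0.112, 0.131, 0.133, 0.135]
0.54 [0.049, 0.008, 0.107, 0.11, 0.11, 0.178, 0.11, 0.135, 0.142, 0.144, 0.145]
0.56 [0.007, 0.008, 0.114, 0.13, 0.187, 0.193, 0.186, 0.142, 0.154, 0.155, 0.156]
0.58 [0.012, 0.011, 0.129, 0.138, 0.192, 0.202, 0.198, 0.148, 0.157, 0.16, 0.163]
0.6 [0.01, 0.006, 0.131, 0.139, 0.19, 0.203, 0.202, 0.154, 0.163, 0.17, 0.173]
0.62 [0.007, 0.005, 0.134, 0.145, 0.186, 0.204, 0.208, 0.158, 0.165, 0.173, 0.172]
0.64 [0.006, 0.01, 0.136, 0.148, 0.146, 0.205, 0.209, 0.168, 0.171, 0.173, 0.178]
15 [ 0.49376403 -0.2793574   0.09350403] [ 0.50994792 -0.26575251  0.13427082] [ 0.50039131 -0.27073841  0.11753669]
314 319 194 199
blocktop [ 0.50112242 -0.27423535  0.05484117] [ 0.47538801 -0.30598502  0.05022339]
[... 1642 characters left out ...]
4953, -0.2775, 0.1218], [0.4939, -0.2753, 0.1161], [0.4928, -0.2801, 0.1213], [0.4961, -0.2812, 0.12], [0.498, -0.2834, 0.1206], [0.5019, -0.2841, 0.1184], [0.5019, -0.2878, 0.1218], [0.5047, -0.2893, 0.1212], [0.4934, -0.2764, 0.1128], [0.4944, -0.2793, 0.1148], [0.4956, -0.2821, 0.1166], [0.4987, -0.2834, 0.1155]]
0.125 [[0.5018, -0.2699, 0.1283], [0.4972, -0.2743, 0.1311], [0.4996, -0.2761, 0.1309], [0.5086, -0.2838, 0.1316], [0.4968, -0.2752, 0.1276], [0.496, -0.2796, 0.1323], [0.499, -0.2809, 0.1313], [0.5012, -0.2829, 0.1315], [0.5037, -0.2846, 0.1313], [0.5084, -0.2846, 0.1279], [0.5154, -0.2828, 0.1211], [0.4947, -0.2736, 0.1232], [0.4942, -0.2779, 0.1274], [0.4959, -0.2802, 0.1284]]
```

Run:
```python
from p import *
D=[]
for i in range(12):
    s=snap('scene'); D.append(s['range_z'].copy())
D=np.array(D); print('noise',D[:,250,302].std(), D[0,250,302])
s['range_z']=np.median(D,0); C=cloud(s); h=cv2.cvtColor(s['img'],cv2.COLOR_RGB2HSV)
m=(C[:,:,2]>.066)&(C[:,:,2]<.126)&(abs(C[:,:,0]-.503)<.025)&(abs(C[:,:,1]+.28)<.025)
v,u=np.nonzero(m); p=C[m]
np.save('hp.npy',p)
# tilt: axis mean by z
for z0 in (.07,.08,.09,.1,.11,.12):
    k=abs(p[:,2]-z0)<.006; print(z0,k.sum(),p[k].mean(0).round(4))
vd=np.array([.776,-.630]); nd=np.array([.631,.776]) # right, away
r=p[:,:2]@vd; a=p[:,:2]@nd
for x in np.unique(u): 
    k=u==x; print(x,k.sum(),r[k].mean().round(4),a[k].mean().round(4),a[k].std().round(4), C[m][k][:,:2].mean(0).round(4))
```

```text
noise 0.0019798535 1.2259605
0.07 15 [ 0.498  -0.2817  0.0717]
0.08 20 [ 0.4995 -0.2836  0.0799]
0.09 20 [ 0.4989 -0.2829  0.0897]
0.1 21 [ 0.4981 -0.2825  0.1001]
0.11 23 [ 0.4991 -0.2829  0.1098]
0.12 25 [ 0.4997 -0.2822  0.1206]
297 2 0.555 0.1017 0.0002 [ 0.4949 -0.2714]
298 10 0.5563 0.0991 0.0018 [ 0.4943 -0.2742]
299 15 0.5584 0.0973 0.002 [ 0.4948 -0.2769]
300 14 0.5612 0.0951 0.0011 [ 0.4956 -0.2804]
301 13 0.5641 0.0937 0.0009 [ 0.497  -0.2833]
302 13 0.567 0.0927 0.001 [ 0.4985 -0.2859]
303 13 0.5701 0.0932 0.0008 [ 0.5012 -0.2875]
304 12 0.5732 0.0948 0.001 [ 0.5047 -0.2882]
305 8 0.576 0.0979 0.0041 [ 0.5088 -0.2876]
306 3 0.578 0.1034 0.0006 [ 0.5138 -0.2846]
```

apply_moves(
  series="0.5 -5.5 0 4;0.5 -5.5 0 5;2.5 -5.5 0 4.5;3 -3.5 0 0;1 0 0 0",
)

```text
t: 33.83
position: [0.5023, -0.2714, 0.2009]
tcp_rot: [-0.247, 1.579, 0.225]
force: [-0.5, 0.3, 0.1]
gripper_width: 0.5
```

apply_moves(
  series="0 0 0 0;0 0 0 0;0 0 0 0;0 0 0 0;0 0 0 0",
)

```text
t: 34.45
position: [0.5015, -0.2689, 0.2018]
tcp_rot: [-0.25, 1.578, 0.227]
force: [-0.6, 1.3, 0.3]
gripper_width: 0.502
```

Run:
```python
from p import *
s=snap('scene'); t=snap('top'); pr(); save('u3.png',s['img'],8,(270,200,340,275)); save('u1.png',t['img'],8,(290,170,350,230))
```

```text
t 34.55 [ 0.5016 -0.2691  0.2017] jaw 107.4 w mm 43.5 F [-0.6 -0.5 -0.5] q [-0.62  0.11  1.69 -0.03  1.35 -2.48]
```

View pics/u3.png

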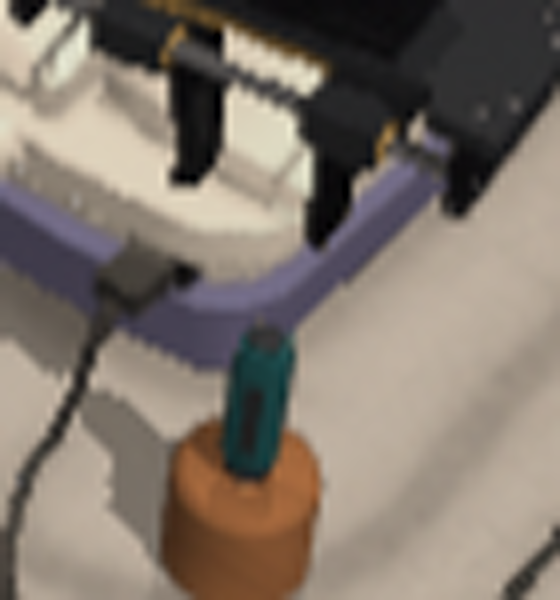

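Run:
```python
from p import *
st=status.get_state(); R=cv2.Rodrigues(st['tcp_rot'])[0]; print(R.round(4)); print(np.degrees(np.arcsin(R[:,0][:2])), st['q'].sum())
```

```text
[[-0.0176 -0.2982  0.9543]
 [-0.0174  0.9544  0.2979]
 [-0.9997 -0.0113 -0.022 ]]
[-1.01071357 -0.99650359] 0.0209396075195305
```

apply_moves(
  series="0.3 -0.8 0 0;0 0 -3.5 0;0 0 -3.5 0;0 0 -3 0;0 0 0 0",
  newtons=30,
)

```text
t: 35.17
position: [0.5028, -0.2762, 0.0987]
tcp_rot: [-0.246, 1.582, 0.23]
force: [0.3, -0.8, -0.9]
gripper_width: 0.502
```

Run:
```python
from p import *
s=snap('scene'); pr(); save('v3.png',s['img'],8,(270,200,340,275));
```

```text
t 35.23 [ 0.504  -0.2771  0.1008] jaw 107.3 w mm 43.9 F [-0.   0.7  0.2] q [-0.63  0.23  1.76 -0.03  1.16 -2.49]
```

View pics/v3.png

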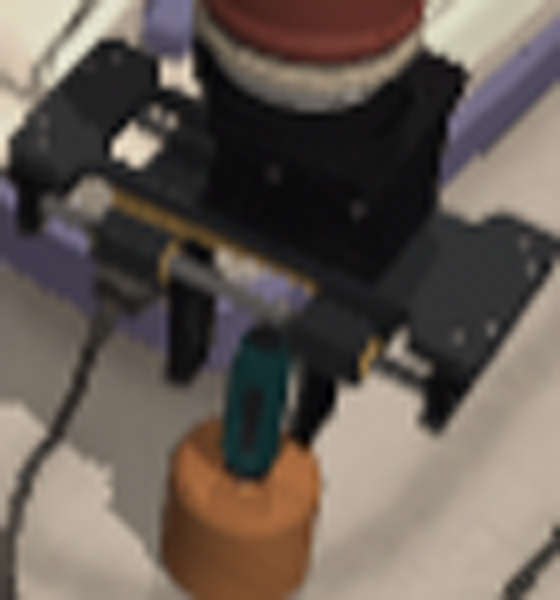

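apply_moves(
  series="0 0 -1 0;0 0 -0.9 0;0 0 0 0;0 0 0 0;0 0 0 0",
)

```text
t: 35.85
position: [0.5049, -0.2773, 0.083]
tcp_rot: [-0.25, 1.577, 0.226]
force: [0.1, -0.6, -0.2]
gripper_width: 0.501
```

apply_moves(
  series="0 0 0 0;0 0 0 0;0 0 0 0;0 0 0 0;0 0 0 0",
  fingers=1,
)

```text
t: 36.48
position: [0.5047, -0.2772, 0.0827]
tcp_rot: [-0.25, 1.578, 0.227]
force: [-0.1, -0.2, -0.1]
gripper_width: 0.266
```

Run:
```python
from p import *
s=snap('scene'); pr(); save('w3.png',s['img'],8,(270,200,340,275)); print(status.get_state()['ft_torque'])
```

```text
t 36.52 [ 0.5046 -0.2772  0.0826] jaw 107.3 w mm 23.0 F [0.1 0.5 1.2] q [-0.62  0.25  1.77 -0.03  1.13 -2.49]
[ 0.07051929  0.07386202 -0.01681241]
```

View pics/w3.png

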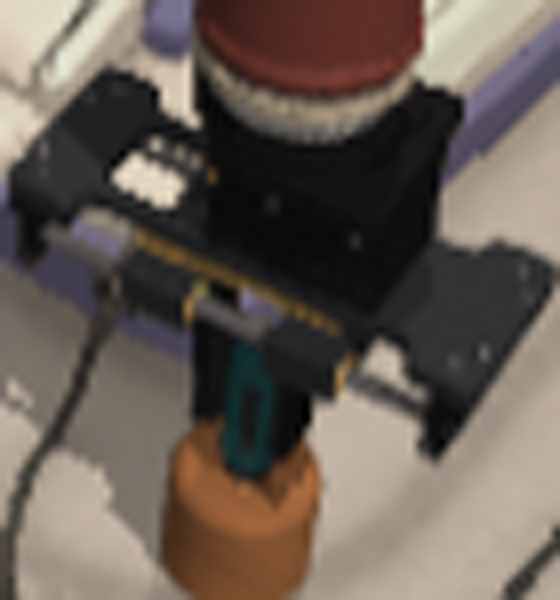

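apply_moves(
  series="0 0 0 0;0 0 0 0;0 0 0 0;0 0 0 0;0 0 0 0",
  newtons=50,
)

```text
t: 37.15
position: [0.5046, -0.2772, 0.0826]
tcp_rot: [-0.25, 1.578, 0.227]
force: [0.9, -0.9, 1.2]
gripper_width: 0.255
```

apply_moves(
  series="0 0 1 0;0 0 3 0;0 0 4 0;0 0 4 0;0 0 4 0",
)

```text
t: 37.78
position: [0.5044, -0.277, 0.2444]
tcp_rot: [-0.25, 1.578, 0.227]
force: [0.9, 0.4, -0.4]
gripper_width: 0.262
```

apply_moves(
  series="-2.5 2.5 2 0;-3 4 0 0;-3 4.5 0 -3;-1 5.5 0 -3;0 5.5 0 -3",
)

```text
t: 38.4
position: [0.4087, -0.0558, 0.2633]
tcp_rot: [-0.122, 1.588, 0.102]
force: [0.9, 0.5, -0.5]
gripper_width: 0.262
```

Run:
```python
from p import *
s=snap('scene'); t=snap('top'); pr(); save('x3.png',s['img'],6,(200,130,320,230)); save('x1.png',t['img'],10,(130,215,210,240))
cv2.imwrite('pics/x1r.png',t['img'][:,:,::-1])
```

```text
t 38.50 [ 0.4092 -0.0528  0.2633] jaw 98.6 w mm 22.5 F [-0.2  0.5 -0.4] q [-0.31 -0.32  1.97 -0.02  1.51 -2.02]
```

View pics/x3.png

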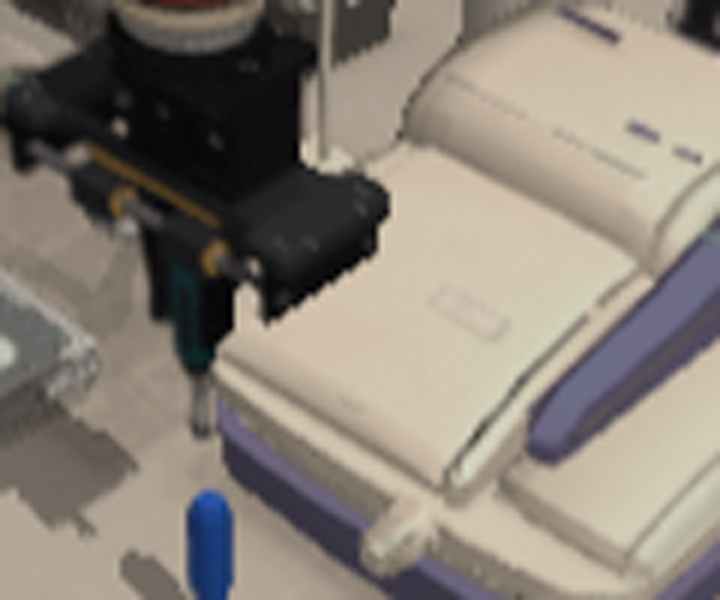

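View pics/x1.png

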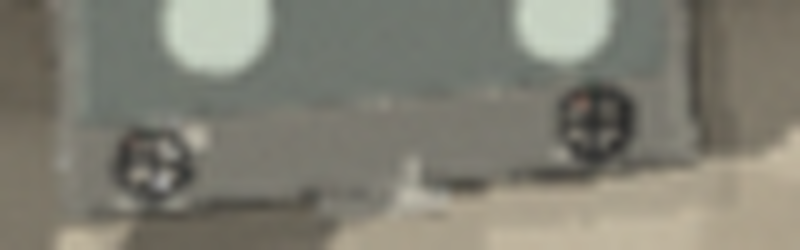

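```bash
cat > screws.py <<'E'
from p import *
def screws(z=.0425,n=4,show=False):
    res={}
    for cam in ('top','scene'):
        ims=[];
        for i in range(n): s=snap(cam); ims.append(s['img'].astype(float))
        g=np.mean(ims,0).mean(2); s['avg']=np.mean(ims,0); res[cam+'_s']=s
        for name,p in (('L',(.393,.380,z)),('R',(.404,.211,z))):
            if cam+name in res: continue
            u,v=proj(s,p)
            for it in range(4):
                y,x=np.mgrid[int(v)-6:int(v)+8,int(u)-6:int(u)+8]
                patch=g[y,x]; bg=np.median(patch); w=np.clip(bg-18-patch,0,None)*(np.hypot(x-u,y-v)<5.5)
                u,v=(w*x).sum()/w.sum(),(w*y).sum()/w.sum()
            res[cam+name]=(u,v,ray(s,u,v,z).round(4))
    return res
if __name__=='__main__':
    r=screws()
    for k in ('topL','topR','sceneL','sceneR'): print(k,r[k])
    for cam in ('top','scene'):
        s=r[cam+'_s']
        for n in 'LR':
            u,v=int(r[cam+n][0]),int(r[cam+n][1]); a=s['avg'][v-8:v+9,u-8:u+9].astype(np.uint8)
            save(f'scr_{cam}{n}.png',a,24)
E
python3 screws.py; cd pics; python3 -c "
import cv2,numpy as np
a=[cv2.imread(f'scr_{c}{n}.png') for c in ('top','scene') for n in 'LR']
cv2.imwrite('scr.png',cv2.resize(np.vstack([np.hstack(a[:2]),np.hstack(a[2:])]),(600,600)))"
```

```text
topL (np.float64(144.160128336007), np.float64(231.38872684847607), array([0.3925, 0.3841, 0.0425]))
topR (np.float64(189.67151613617904), np.float64(226.93419983753049), array([0.4061, 0.2102, 0.0425]))
sceneL (np.float64(162.57666214382633), np.float64(171.50149253731342), array([0.3888, 0.3744, 0.0425]))
sceneR (np.float64(189.25757985923119), np.float64(193.42663779101244), array([0.4022, 0.2022, 0.0425]))
```

View pics/scr.png

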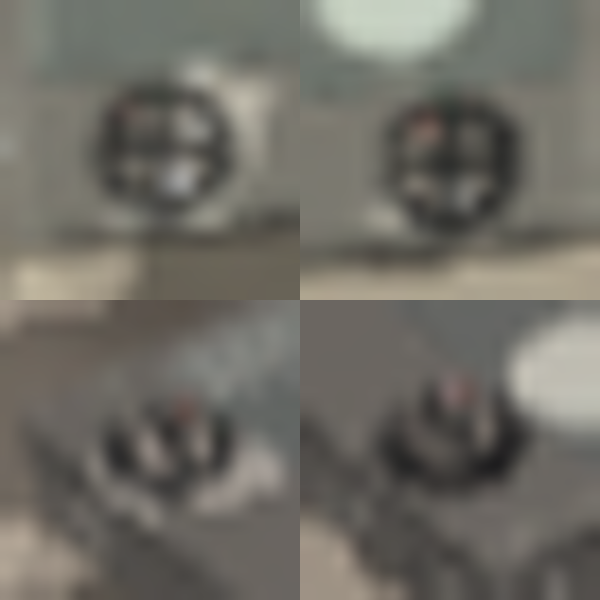

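Run:
```python
from h import *
t=snap('top');s=snap('scene')
a=[ray(t,144.85,230.9,.0425),ray(t,189.2,226.6,.0425),ray(s,163,170.5,.0425),ray(s,189.3,191.7,.0425)]
for x in a: print(x.round(4))
for i in (0,2):
    d=a[i]-a[i+1]; print(np.linalg.norm(d),np.degrees(np.arctan2(-d[0],d[1])))
# two-view triangulation
def tri(p,q):
    A=[]
    for im,(u,v) in ((t,p),(s,q)):
        M=np.c_[im['R'],im['t']]; x=(u-im['cx'])/im['fx'];y=(v-im['cy'])/im['fy']
        A+= [x*M[2]-M[0],y*M[2]-M[1]]
    w=np.linalg.svd(np.array(A))[2][-1]; return w[:3]/w[3]
print(tri((144.85,230.9),(163,170.5)),tri((189.2,226.6),(189.3,191.7)))
```

```text
[0.3943 0.3815 0.0425]
[0.4074 0.212  0.0425]
[0.3933 0.3788 0.0425]
[0.4074 0.2101 0.0425]
0.16999956706141617 4.420282667877011
0.1692268725187369 4.795631485330584
[0.39467377 0.38210068 0.03964428] [0.40798713 0.21207083 0.04070701]
```

apply_moves(
  series="0 5.5 0 -2;0 5.5 0 -2.1;0 5.5 0 0;0 5.5 0 0;0 4.4 0 0",
)

```text
t: 39.62
position: [0.4095, 0.2086, 0.2626]
tcp_rot: [-0.068, 1.592, 0.049]
force: [-0.3, -0.1, -0.8]
gripper_width: 0.255
```

apply_moves(
  series="0 0 -4 0;0 0 -4 0;0 0 -2.5 0;0 0 0 0;0 0 0 0",
)

```text
t: 40.25
position: [0.4105, 0.2069, 0.1587]
tcp_rot: [-0.067, 1.59, 0.049]
force: [0.2, -0.0, -0.2]
gripper_width: 0.264
```

Run:
```python
from p import *
s=snap('scene'); t=snap('top'); pr(); save('y3.png',s['img'],10,(155,140,225,205));
save('y1.png',t['img'],5,(110,150,250,245))
```

```text
t 40.35 [0.4109 0.2071 0.1593] jaw 94.2 w mm 22.5 F [-0.1 -0.5  0.1] q [ 0.3  -0.11  1.99 -0.01  1.28 -1.34]
```

View pics/y3.png

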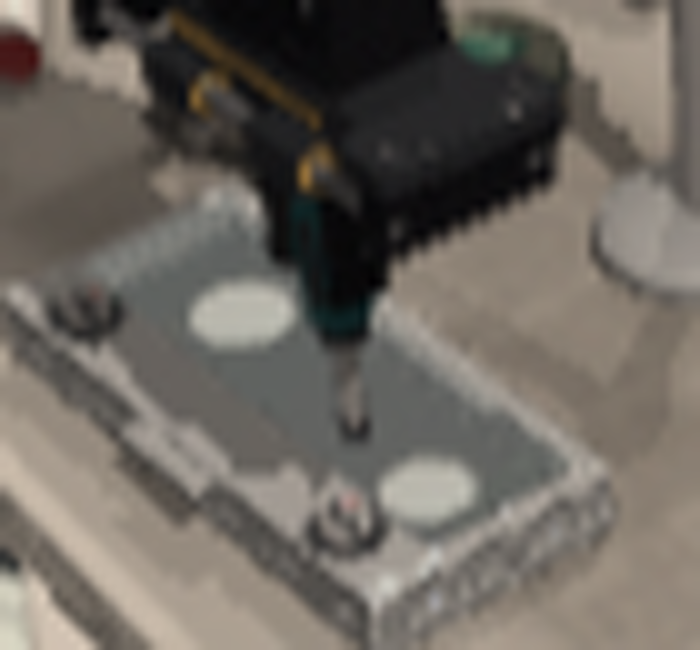

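View pics/y1.png

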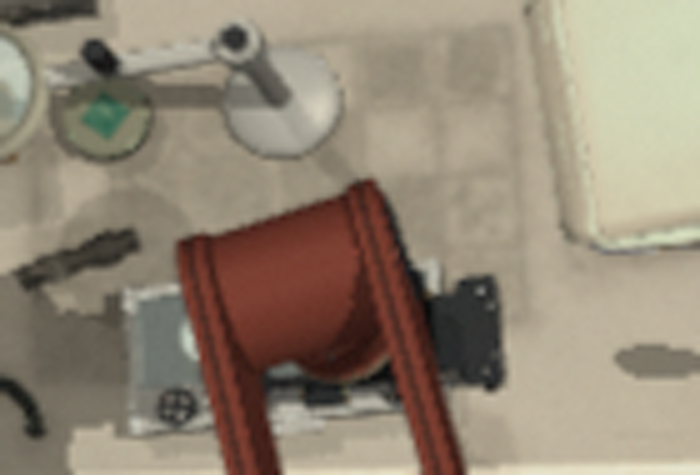

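Run:
```python
from p import *
s=snap('scene'); pr()
print('tip',ray(s,190.1,183.2,.0827)); print('scr', ray(s,189.3,191.7,.0425))
p=status.get_state()['position']
for z in (.0827,.12,.16): u,v=proj(s,[p[0],p[1],z]); print(z,((u-155+.5)*10-.5,(v-140+.5)*10-.5))
u,v=proj(s,[.4074,.2101,.0425]);print(((u-155+.5)*10-.5,(v-140+.5)*10-.5))
```

```text
t 40.40 [0.4108 0.2071 0.1592] jaw 94.2 w mm 22.6 F [-0.9 -0.1  0.2] q [ 0.3  -0.11  1.99 -0.01  1.28 -1.34]
tip [0.41345544 0.20770307 0.0827    ]
scr [0.40740657 0.21014925 0.0425    ]
0.0827 (np.float64(350.1879838955416), np.float64(440.3823485538605))
0.12 (np.float64(341.03171321422093), np.float64(361.82564265569636))
0.16 (np.float64(330.85745210600135), np.float64(274.5350343472189))
(np.float64(347.5568332953331), np.float64(521.5775420033033))
```

apply_moves(
  series="-0.6 0.25 0 0.3;0 0 -1.5 0;0 0 -1.8 0;0 0 0 0;0 0 0 0",
)

```text
t: 41.02
position: [0.4036, 0.2094, 0.1246]
tcp_rot: [-0.072, 1.592, 0.053]
force: [-0.3, -0.1, -0.9]
gripper_width: 0.262
```

Run:
```python
from p import *
s=snap('scene'); t=snap('top'); pr(); save('z3.png',s['img'],16,(170,165,215,202))
```

```text
t 41.12 [0.4041 0.2095 0.1252] jaw 94.5 w mm 22.6 F [-0.6 -0.2 -0.6] q [ 0.31 -0.08  2.03 -0.01  1.21 -1.34]
```

View pics/z3.png

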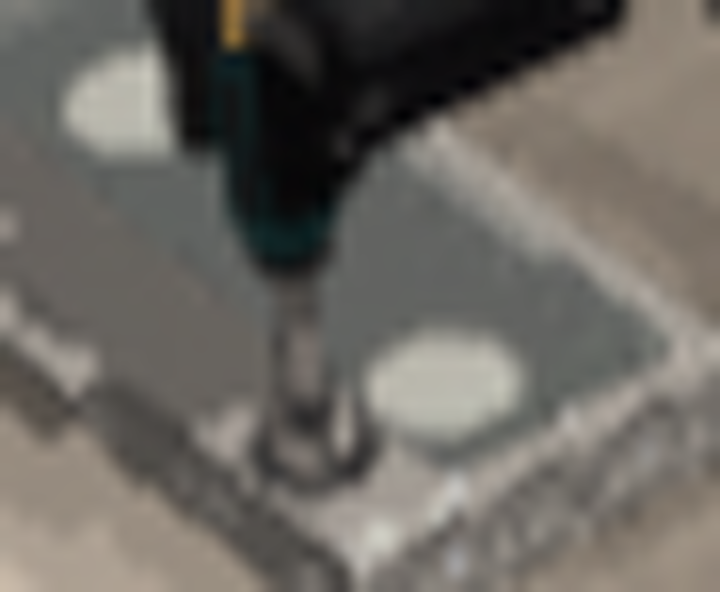

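apply_moves(
  series="0.1 -0.05 0 0;0 0 -0.3 0;0 0 -0.2 0;0 0 -0.2 0;0 0 0 0",
)

```text
t: 41.75
position: [0.4048, 0.2089, 0.1179]
tcp_rot: [-0.072, 1.591, 0.053]
force: [-1.3, 0.2, 2.8]
gripper_width: 0.263
```

apply_moves(
  series="0 0 -0.2 0;0 0 0 0;0 0 -0.1 0;0 0 0 0;0 0 0 0",
)

```text
t: 42.38
position: [0.4056, 0.2091, 0.1163]
tcp_rot: [-0.072, 1.59, 0.053]
force: [-1.8, -1.9, 12.3]
gripper_width: 0.261
```

Run:
```python
from p import *
s=snap('scene'); t=snap('top'); pr(); print(status.get_state()['ft_torque']); save('aa3.png',s['img'],16,(170,165,215,202))
```

```text
t 42.48 [0.4055 0.2091 0.1163] jaw 94.6 w mm 22.4 F [-2.5 -0.9 12. ] q [ 0.31 -0.06  2.04 -0.01  1.19 -1.34]
[-0.32158045  0.69089163 -0.01279841]
```

View pics/aa3.png

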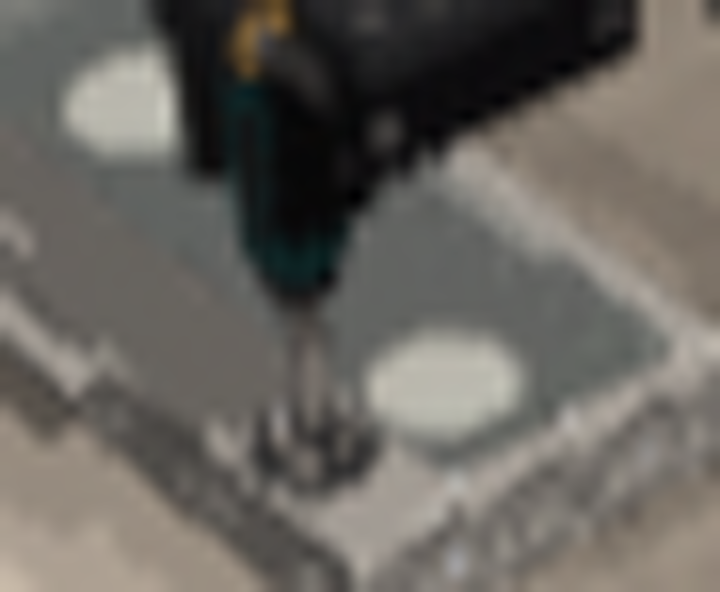

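apply_moves(
  series="-0.1 0 0 0;0 0 0 0;-0.1 0 0 0;0 0 0 0;0 0 0 0",
)

```text
t: 43.1
position: [0.4044, 0.2091, 0.1165]
tcp_rot: [-0.072, 1.588, 0.053]
force: [-0.3, -1.5, 11.1]
gripper_width: 0.26
```

apply_moves(
  series="0 -0.1 0 0;0 0 0 0;0 0 -0.1 0;0 0 0 0;0 0 0 0",
)

```text
t: 43.72
position: [0.4047, 0.2086, 0.1161]
tcp_rot: [-0.071, 1.587, 0.054]
force: [-1.5, -0.3, 13.0]
gripper_width: 0.261
```

apply_moves(
  series="0 0 -0.1 -3;0 0 0 0;0 0 0 -3;0 0 0 0;0 0 0 0",
)

```text
t: 44.35
position: [0.405, 0.2087, 0.1156]
tcp_rot: [0.013, 1.588, -0.027]
force: [-1.7, 0.0, 16.2]
gripper_width: 0.257
```

Run:
```python
from p import *
pr(); print(status.get_state()['ft_torque'])
```

```text
t 44.35 [0.405  0.2087 0.1156] jaw 88.5 w mm 22.4 F [-1.7  0.  16.2] q [ 0.3  -0.07  2.04 -0.    1.19 -1.24]
[-0.04404003  0.50097488 -0.00232726]
```

apply_moves(
  series="0 0 0.5 3;0 0 0.5 3;0 0 0.4 0;0 0 0 0;0 0 0 0",
)

```text
t: 44.98
position: [0.4024, 0.2078, 0.1263]
tcp_rot: [-0.072, 1.592, 0.052]
force: [0.5, 0.1, -0.3]
gripper_width: 0.261
```

Run:
```python
from p import *
ims=[]
for i in range(8): s=snap('scene'); ims.append(s['img'].astype(float))
pr(); a=np.mean(ims,0).astype(np.uint8); a=np.clip(a[165:202,170:215].astype(float)*1.6,0,255).astype(np.uint8)
cv2.imwrite('pics/bb3.png',cv2.resize(a,None,fx=16,fy=16,interpolation=cv2.INTER_NEAREST)[:,:,::-1])
p=status.get_state()['position']
for d in [(0,0,-.0766),(0,0,-.05)]: u,v=proj(s,p+d); print('pred tcp axis',(u-170+.5)*16,(v-165+.5)*16)
for c in [(.4074,.2101,.0425)]: u,v=proj(s,c); print('scr',(u-170+.5)*16,(v-165+.5)*16)
```

```text
t 45.38 [0.4026 0.2078 0.1265] jaw 94.5 w mm 22.9 F [ 0.1 -0.6 -0.5] q [ 0.31 -0.08  2.03 -0.01  1.21 -1.34]
pred tcp axis 301.6118605151478 425.3077898139768
pred tcp axis 291.1110991966643 338.66352698016544
scr 316.89093327253295 435.32406720528525
```

View pics/bb3.png

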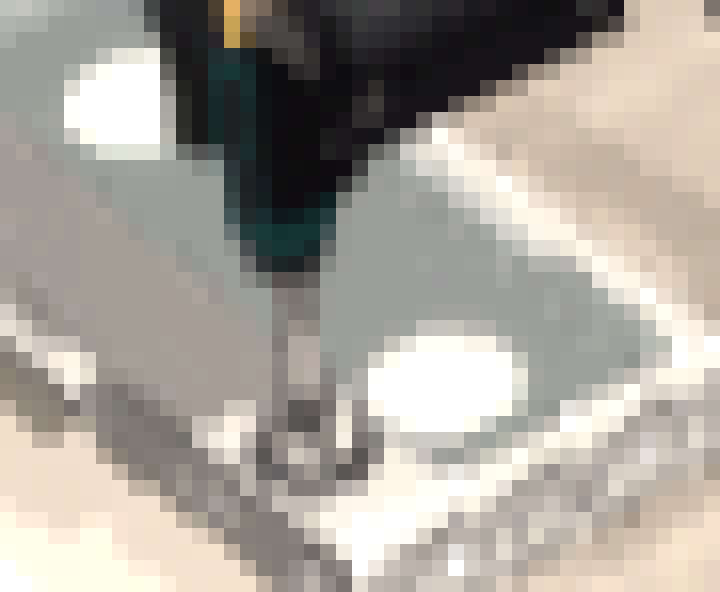

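apply_moves(
  series="0.3 0.25 0 0;0 0 -0.5 0;0 0 -0.4 0;0 0 0 0;0 0 0 0",
)

```text
t: 46.0
position: [0.4058, 0.2104, 0.1178]
tcp_rot: [-0.072, 1.591, 0.053]
force: [0.9, -0.3, 2.3]
gripper_width: 0.26
```

apply_moves(
  series="0 0 -0.2 0;0 0 0 0;0 0 0 0;0 0 0 0;0 0 0 0",
)

```text
t: 46.62
position: [0.4062, 0.2106, 0.116]
tcp_rot: [-0.072, 1.59, 0.053]
force: [0.8, 1.8, 5.1]
gripper_width: 0.26
```

apply_moves(
  series="0 0.05 -0.2 0;0 0 0 0;0 0 -0.1 0;0 0 0 0;0 0 0 0",
)

```text
t: 47.25
position: [0.4069, 0.2111, 0.1145]
tcp_rot: [-0.072, 1.589, 0.053]
force: [-0.4, -0.5, 14.4]
gripper_width: 0.259
```

apply_moves(
  series="0 0 0 1.5;0 0 0 1.5;0 0 0 0;0 0 0 0;0 0 0 0",
)

```text
t: 47.88
position: [0.4068, 0.211, 0.1145]
tcp_rot: [-0.114, 1.587, 0.094]
force: [-0.5, -0.3, 15.7]
gripper_width: 0.256
```

Run:
```python
from p import *
pr(); print(status.get_state()['ft_torque'])
```

```text
t 47.88 [0.4068 0.211  0.1145] jaw 97.6 w mm 22.3 F [-0.5 -0.3 15.7] q [ 0.31 -0.06  2.03 -0.01  1.19 -1.39]
[-0.20153869  0.22116044 -0.05893685]
```

apply_moves(
  series="0 0 0 -8;0 0 0 -8;0 0 0 -8;0 0 0 0;0 0 0 0",
)

```text
t: 48.5
position: [0.4059, 0.2121, 0.1128]
tcp_rot: [0.222, 1.582, -0.23]
force: [1.1, 5.1, 2.7]
gripper_width: 0.264
```

Run:
```python
from p import *
pr(); print(status.get_state()['ft_torque'])
```

```text
t 48.50 [0.4059 0.2121 0.1128] jaw 73.5 w mm 22.9 F [1.1 5.1 2.7] q [ 0.3  -0.05  2.04  0.01  1.18 -0.98]
[ 1.33710367 -0.42771028  0.01895693]
```

apply_moves(
  series="0 0.1 -0.2 -4;0 0 0 -8;0 0 0 -8;0 0 0 0;0 0 0 0",
)

```text
t: 49.12
position: [0.4065, 0.2133, 0.1114]
tcp_rot: [0.5, 1.536, -0.5]
force: [3.2, 4.6, 5.5]
gripper_width: 0.258
```

Run:
```python
from p import *
s=snap('scene'); pr(); print(status.get_state()['ft_torque']);save('cc3.png',s['img'],16,(170,165,215,202))
```

```text
t 49.17 [0.4066 0.2133 0.1114] jaw 53.5 w mm 22.6 F [2.  5.5 4.5] q [ 0.3  -0.05  2.04  0.01  1.18 -0.64]
[ 1.28803428 -0.48966061  0.0302188 ]
```

View pics/cc3.png

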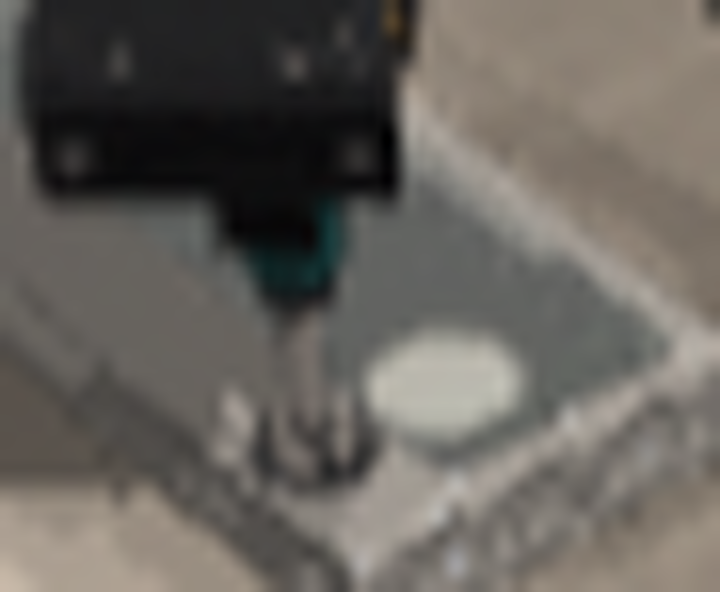

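apply_moves(
  series="0 0.1 -0.1 -8;0 0 0 -8;0 0 -0.1 -8;0 0 0 0;0 0 0 0",
)

```text
t: 49.8
position: [0.4073, 0.2141, 0.1104]
tcp_rot: [0.829, 1.433, -0.82]
force: [1.5, 3.1, 10.5]
gripper_width: 0.26
```

Run:
```python
from p import *
pr(); print(status.get_state()['ft_torque'])
```

```text
t 49.80 [0.4073 0.2141 0.1104] jaw 29.5 w mm 22.7 F [ 1.5  3.1 10.5] q [ 0.3  -0.06  2.04  0.02  1.17 -0.23]
[ 0.78790723 -0.36062926  0.02583171]
```

apply_moves(
  series="0 0 -0.05 -8;0 0.05 0 -8;0 0 -0.05 -6;0 0 0 0;0 0 0 0",
)

```text
t: 50.42
position: [0.4081, 0.2145, 0.1101]
tcp_rot: [1.125, 1.291, -1.105]
force: [1.7, 2.5, 13.8]
gripper_width: 0.261
```

Run:
```python
from p import *
pr(); print(status.get_state()['ft_torque'])
```

```text
t 50.42 [0.4081 0.2145 0.1101] jaw 7.5 w mm 22.7 F [ 1.7  2.5 13.8] q [ 0.29 -0.06  2.05  0.03  1.16  0.15]
[ 0.49408124 -0.35527832  0.07744504]
```

apply_moves(
  series="0 0 0 -4;0 0 0 0;0 0 0 -4;0 0 0 0;0 0 0 0",
)

```text
t: 51.05
position: [0.4083, 0.2144, 0.1101]
tcp_rot: [1.231, 1.227, -1.207]
force: [3.0, 2.0, 12.8]
gripper_width: 0.26
```

Run:
```python
from p import *
pr(); print(status.get_state()['ft_torque'])
```

```text
t 51.05 [0.4083 0.2144 0.1101] jaw -0.5 w mm 22.7 F [ 3.   2.  12.8] q [ 0.29 -0.07  2.05  0.03  1.15  0.29]
[ 0.49637424 -0.53045831  0.01015864]
```

Run:
```python
from p import *
ims=[]
for i in range(6): s=snap('scene'); ims.append(s['img'].astype(float))
s['img']=np.mean(ims,0).astype(np.uint8); save('dd3.png',s['img'],12,(155,155,215,202)); print(status.get_state()['ft_torque'])
```

```text
[ 0.53048204 -0.56888914  0.06683762]
```

View pics/dd3.png

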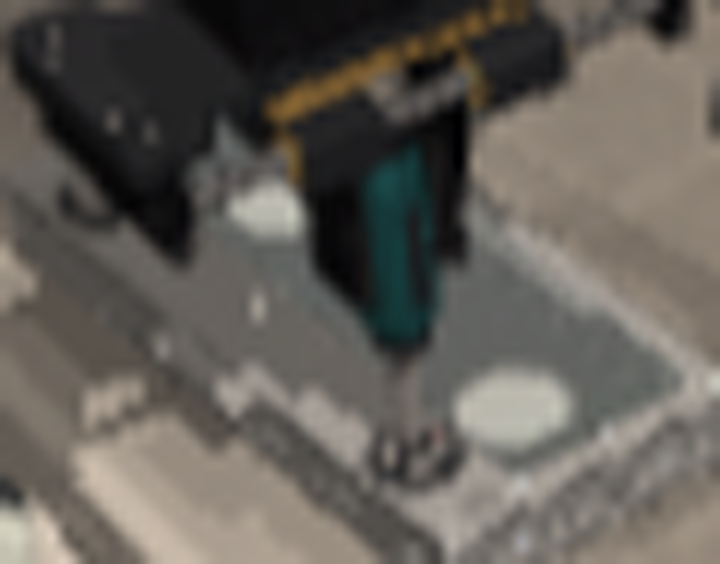

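apply_moves(
  series="0 0 0 -4;0 0 0 -4;0 0 0 0;0 0 0 0;0 0 0 0",
)

```text
t: 51.98
position: [0.4085, 0.2144, 0.1101]
tcp_rot: [1.335, 1.157, -1.307]
force: [3.1, 1.1, 11.6]
gripper_width: 0.262
```

```bash
cat > tq.py <<'E'
from p import *
pr(); T=[]
for i in range(5): snap('scene'); T.append(status.get_state()['ft_torque'])
print(np.mean(T,0).round(3))
E
python3 tq.py
```

```text
t 51.98 [0.4085 0.2144 0.1101] jaw -8.5 w mm 22.8 F [ 3.1  1.1 11.6] q [ 0.29 -0.07  2.06  0.03  1.15  0.43]
[ 0.432 -0.731  0.041]
```

apply_moves(
  series="0 0 0 -4;0 0 0 -4;0 0 0 -2;0 0 0 0;0 0 0 0",
)

```text
t: 52.85
position: [0.4086, 0.2142, 0.11]
tcp_rot: [1.463, 1.06, -1.431]
force: [2.8, 1.5, 11.3]
gripper_width: 0.259
```

```bash
python3 tq.py
```

```text
t 52.85 [0.4086 0.2142 0.11  ] jaw -18.4 w mm 22.6 F [ 2.8  1.5 11.3] q [ 0.29 -0.07  2.06  0.03  1.14  0.6 ]
[ 0.301 -0.869  0.067]
```

Run:
```python
from p import *
ims=[]
for i in range(6): s=snap('scene'); ims.append(s['img'].astype(float))
s['img']=np.clip(1.6*np.mean(ims,0),0,255).astype(np.uint8); save('ee3.png',s['img'],16,(170,165,215,202))
```

```text
(no output)
```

View pics/ee3.png

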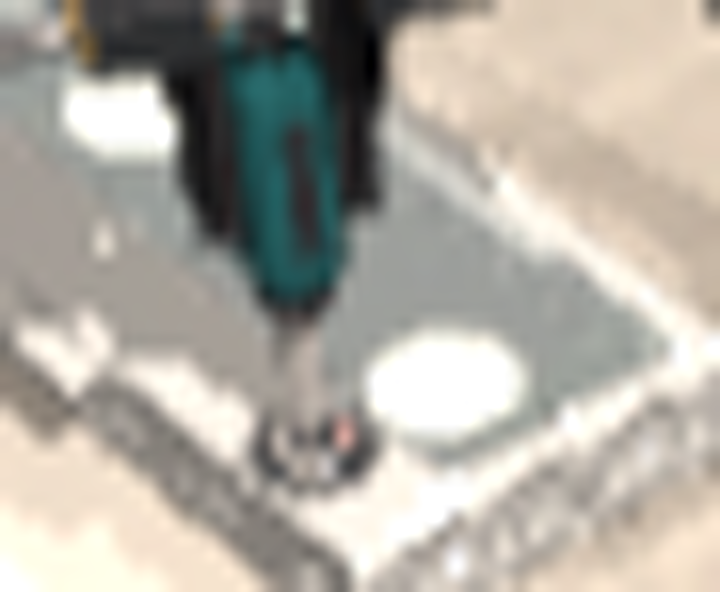

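apply_moves(
  series="0 0 0 -4;0 0 0 -4;0 0 0 0;0 0 0 0;0 0 0 0",
)

```text
t: 54.02
position: [0.4088, 0.2141, 0.1101]
tcp_rot: [1.563, 0.974, -1.527]
force: [3.7, 1.0, 10.7]
gripper_width: 0.26
```

```bash
python3 tq.py
```

```text
t 54.02 [0.4088 0.2141 0.1101] jaw -26.4 w mm 22.6 F [ 3.7  1.  10.7] q [ 0.29 -0.08  2.06  0.03  1.14  0.74]
[ 0.162 -1.003  0.169]
```

apply_moves(
  series="0 0 0 3;0 0 0.3 0;0 0 1 0;0 0 2 0;0 0 2 0",
)

```text
t: 54.9
position: [0.4038, 0.2128, 0.1597]
tcp_rot: [1.517, 1.011, -1.503]
force: [0.6, -0.4, -0.4]
gripper_width: 0.257
```

apply_moves(
  series="0 -2 2 0;0 -4 2 0;0 -5 0 0;0 -5 0 0;0 0 0 0",
)

```text
t: 55.52
position: [0.4044, 0.0508, 0.1996]
tcp_rot: [1.522, 1.008, -1.505]
force: [0.2, 0.4, -1.3]
gripper_width: 0.256
```

```bash
python3 screws.py; python3 p.py; cd pics; python3 -c "
import cv2,numpy as np
a=[cv2.imread(f'scr_{c}{n}.png') for c in ('top','scene') for n in 'LR']
cv2.imwrite('scr2.png',cv2.resize(np.vstack([np.hstack(a[:2]),np.hstack(a[2:])]),(600,600)))"; cd ..
python3 - <<'E'
from p import *
s=snap('scene'); save('ff3.png',s['img'],8,(160,110,250,185))
E
```

```text
topL (np.float64(145.1401418439716), np.float64(231.55418439716308), array([0.3918, 0.3803, 0.0425]))
topR (np.float64(189.31495456645618), np.float64(227.23509933774838), array([0.405 , 0.2116, 0.0425]))
sceneL (np.float64(162.99956457371766), np.float64(171.77035617869896), array([0.3893, 0.3719, 0.0425]))
sceneR (np.float64(189.0817427385892), np.float64(193.25352697095437), array([0.4022, 0.2034, 0.0425]))
t 55.92 [0.4054 0.0544 0.2004] jaw -23.3 w mm 22.7 F [-0.3  0.9 -0.7] q [-0.08 -0.31  2.08  0.03  1.37  0.32]
```

View pics/scr2.png

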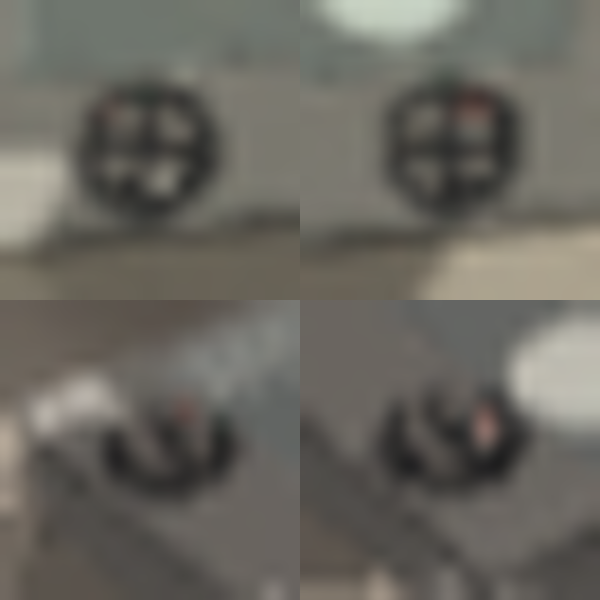

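View pics/ff3.png

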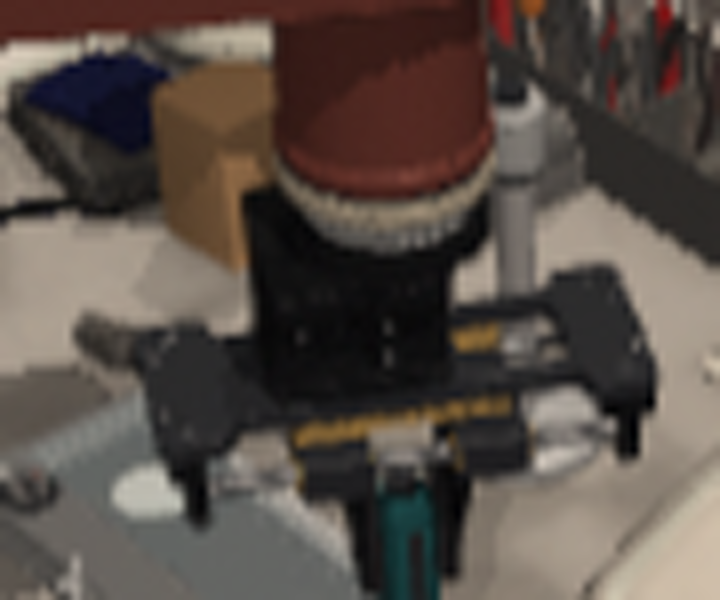

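```bash
cat > ang.py <<'E'
from p import *
from scipy.ndimage import map_coordinates
def ang(z={'L':.0425,'R':.040},n=6):
    ims=[]
    for i in range(n): s=snap('top'); ims.append(s['img'].astype(float))
    a=np.mean(ims,0); g=a.mean(2); red=a[:,:,0]-a[:,:,1]
    for nm,c in (('L',(144.85,230.9)),('R',(189.2,226.6))):
        # refine centre: maximise dark ring response
        best=None; th=np.linspace(0,2*np.pi,72,endpoint=False)
        for du in np.arange(-1.2,1.21,.1):
            for dv in np.arange(-1.2,1.21,.1):
                u,v=c[0]+du,c[1]+dv
                r=map_coordinates(g,[v+3.0*np.sin(th),u+3.0*np.cos(th)],order=3); m=r.mean()+r.std()
                if best is None or m<best[0]: best=(m,u,v)
        _,u,v=best
        out=[]
        for R in (1.4,1.7,2.0):
            I=map_coordinates(g,[v+R*np.sin(-th),u+R*np.cos(-th)],order=3) # th ccw in image
            h=(I*np.exp(-4j*th)).sum(); out.append(np.degrees(np.angle(h))/4-45)  # bright quadrant -> slot angle
        w=red[int(v)-4:int(v)+6,int(u)-4:int(u)+6]; y,x=np.mgrid[int(v)-4:int(v)+6,int(u)-4:int(u)+6]; w=np.clip(w-np.median(w)-8,0,None)
        mk=((w*x).sum()/w.sum()-u,(w*y).sum()/w.sum()-v) if w.sum()>0 else (0,0)
        print(nm,round(u,2),round(v,2),ray(s,u,v,z[nm]).round(4),'slot ang mod90',np.round((np.array(out)+45)%90-45,1),'mark az(world)',round(float(np.degrees(np.arctan2(-mk[0],-mk[1]))),1),np.round(mk,2))
if __name__=='__main__': ang()
E
python3 ang.py
```

```text
L 144.85 231.0 [0.3939 0.3815 0.0425] slot ang mod90 [ 8.1  9.7 11. ] mark az(world) 42.8 [-1.85 -2.  ]
R 188.9 226.8 [0.407  0.2135 0.04  ] slot ang mod90 [-1.4 -2.3 -3.3] mark az(world) -37.2 [ 1.44 -1.89]
```

```bash
python3 - <<'E'
import cv2,numpy as np, ang, h
from unittest import mock
img=cv2.imread('pics/x1r.png')[:,:,::-1]
real=h.vision.snapshot
def fake(n,save=None):
    s=h.snap(n); s['img']=img.copy(); return s
ang.snap=fake; ang.ang(n=1)
E
python3 ang.py
```

```text
L 145.05 231.0 [0.3939 0.3807 0.0425] slot ang mod90 [ 7.   9.  10.9] mark az(world) 0.0 [0 0]
R 188.9 226.8 [0.407  0.2135 0.04  ] slot ang mod90 [2.4 2.4 2.5] mark az(world) 31.9 [-1.12 -1.8 ]
L 144.85 231.0 [0.3939 0.3815 0.0425] slot ang mod90 [ 8.2  9.7 11. ] mark az(world) 0.0 [0 0]
R 188.9 226.8 [0.407  0.2135 0.04  ] slot ang mod90 [-2. -3. -4.] mark az(world) -36.3 [ 1.43 -1.95]
```

```bash
cat > hh.py <<'E'
from p import *
Z={'L':[], 'R':[]}; W={'L':[], 'R':[]}
for i in range(16):
    s=snap('top'); C=cloud(s)
    for nm,c in (('L',(144.85,231)),('R',(189,226.8))):
        y,x=np.mgrid[220:245,130:205]; r=np.hypot(x-c[0],y-c[1]); 
        Z[nm].append(C[220:245,130:205,2][r<1.6].mean()); 
        W[nm].append(np.median(C[220:245,130:205,2][(r>4.5)&(r<7)&(y<c[1])]))
for nm in 'LR': print(nm,'head',np.mean(Z[nm]).round(5),'+-',(np.std(Z[nm])/4).round(5),'lid',np.mean(W[nm]).round(5))
E
python3 hh.py
```

```text
L head 0.03978 +- 0.00037 lid 0.03494
R head 0.03855 +- 0.00023 lid 0.03471
```

apply_moves(
  series="0 3 0 10.5;0 3 0 10.5;0 3 0 10.5;0 3 0 10.5;-0.2 3 0 10.5",
)

```text
t: 58.05
position: [0.4037, 0.2044, 0.2006]
tcp_rot: [0.828, 1.434, -0.825]
force: [-0.2, 0.2, -0.4]
gripper_width: 0.258
```

apply_moves(
  series="-0.2 3 0 10.5;-0.2 3 0 10.5;-0.2 3 0 10.5;-0.2 3 0 10.5;-0.2 3 0 10.5",
)

```text
t: 58.68
position: [0.3935, 0.3544, 0.2005]
tcp_rot: [0.104, 1.591, -0.119]
force: [0.4, 0.8, -1.1]
gripper_width: 0.26
```

apply_moves(
  series="0 2 -2 8;0 0 -2 0;0 0 0 0;0 0 0 0;0 0 0 0",
)

```text
t: 59.3
position: [0.3944, 0.3736, 0.1618]
tcp_rot: [-0.001, 1.591, -0.015]
force: [0.3, 0.3, -0.2]
gripper_width: 0.259
```

Run:
```python
from p import *
s=snap('scene'); pr(); save('gg3.png',s['img'],12,(130,120,195,185))
p=status.get_state()['position']
for z in (-.0766,-.05,0):
    u,v=proj(s,p+[0,0,z]); print(z,((u-130+.5)*12),((v-120+.5)*12))
```

```text
t 59.35 [0.3943 0.3735 0.1618] jaw 89.5 w mm 22.5 F [ 0.2  1.1 -1. ] q [ 0.61  0.1   1.78  0.    1.28 -0.95]
-0.0766 395.63422672576746 515.8193148984634
-0.05 384.53170484439966 449.70748835536676
0 362.9566496223996 321.235207576676
```

View pics/gg3.png

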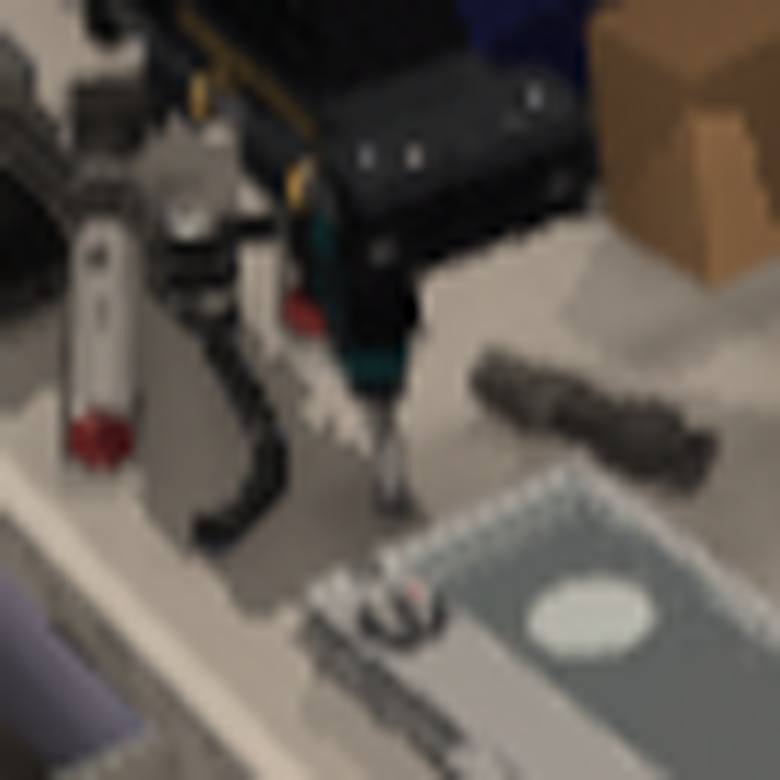

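apply_moves(
  series="-0.1 0.7 0 0;0 0 -2 0;0 0 -1.6 0;0 0 0 0;0 0 0 0",
)

```text
t: 59.98
position: [0.3928, 0.3806, 0.1249]
tcp_rot: [-0.002, 1.593, -0.015]
force: [-0.1, -0.6, -1.0]
gripper_width: 0.258
```

Run:
```python
from p import *
s=snap('scene'); pr(); save('hh3.png',s['img'],16,(140,145,185,185))
p=status.get_state()['position']
u,v=proj(s,p+[0,0,-.0766]); print(((u-140+.5)*16),((v-145+.5)*16)); print((163-140+.5)*16,(170.5-145+.5)*16)
```

```text
t 60.02 [0.3931 0.3807 0.1253] jaw 89.5 w mm 22.4 F [ 0.1 -0.4 -1.1] q [ 0.62  0.15  1.8   0.    1.22 -0.94]
367.9973967027404 392.8710733004823
376.0 416.0
```

View pics/hh3.png

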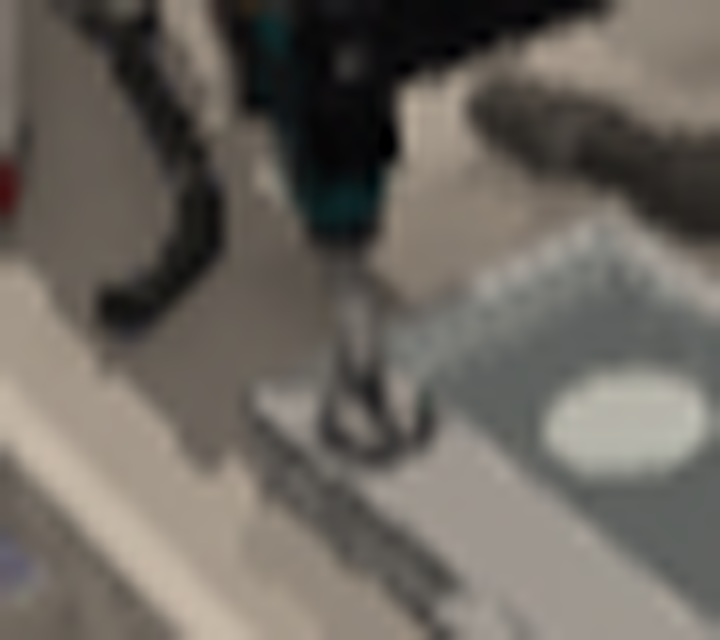

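apply_moves(
  series="0.1 0 -0.5 0;0 0 -0.4 0;0 0 0 0;0 0 0 0;0 0 0 0",
)

```text
t: 60.65
position: [0.3941, 0.3811, 0.116]
tcp_rot: [-0.001, 1.592, -0.014]
force: [3.2, 4.9, -0.9]
gripper_width: 0.255
```

apply_moves(
  series="0 0 -0.2 0;0 0 0 0;0 0 -0.1 0;0 0 0 0;0 0 0 0",
)

```text
t: 61.28
position: [0.3946, 0.3814, 0.1141]
tcp_rot: [-0.0, 1.591, -0.013]
force: [1.6, 4.0, 6.2]
gripper_width: 0.254
```

apply_moves(
  series="0.1 0.15 0 0;0 0 -0.1 0;0 0 -0.1 0;0 0 0 0;0 0 0 0",
)

```text
t: 61.9
position: [0.3953, 0.3823, 0.1127]
tcp_rot: [-0.002, 1.591, -0.014]
force: [-2.3, 1.5, 12.5]
gripper_width: 0.262
```

```bash
python3 tq.py
```

```text
t 61.90 [0.3953 0.3823 0.1127] jaw 89.5 w mm 22.8 F [-2.3  1.5 12.5] q [ 0.62  0.17  1.81  0.    1.19 -0.94]
[ 0.436  0.291 -0.082]
```

apply_moves(
  series="-0.05 0 0 -8;0 0 0 -8;0 0 0 -8;0 0 0 0;0 0 0 0",
)

```text
t: 62.78
position: [0.3949, 0.3821, 0.1116]
tcp_rot: [0.332, 1.567, -0.34]
force: [1.6, 2.8, 5.1]
gripper_width: 0.258
```

```bash
python3 tq.py
```

```text
t 62.77 [0.3949 0.3821 0.1116] jaw 65.6 w mm 22.4 F [1.6 2.8 5.1] q [ 0.62  0.16  1.81  0.01  1.19 -0.53]
[ 0.701 -0.411  0.017]
```

apply_moves(
  series="0 0.05 -0.1 -8;0 0 0 -8;0 0 -0.1 -8;0 0 0 0;0 0 0 0",
)

```text
t: 63.65
position: [0.3954, 0.3827, 0.1106]
tcp_rot: [0.663, 1.491, -0.662]
force: [0.9, 1.6, 10.9]
gripper_width: 0.256
```

```bash
python3 tq.py
```

```text
t 63.65 [0.3954 0.3827 0.1106] jaw 41.6 w mm 22.3 F [ 0.9  1.6 10.9] q [ 0.61  0.16  1.82  0.02  1.18 -0.12]
[ 0.379 -0.187  0.026]
```

apply_moves(
  series="0 0.1 -0.05 -8;0 0 0 -8;0 0 -0.05 -8;0 0 0 0;0 0 0 0",
)

```text
t: 64.53
position: [0.3958, 0.3835, 0.1103]
tcp_rot: [0.989, 1.361, -0.978]
force: [-0.4, -0.6, 14.9]
gripper_width: 0.26
```

```bash
python3 tq.py
```

```text
t 64.53 [0.3958 0.3835 0.1103] jaw 17.6 w mm 22.7 F [-0.4 -0.6 14.9] q [0.61 0.15 1.83 0.02 1.16 0.3 ]
[-0.18  -0.083  0.031]
```

apply_moves(
  series="0 0 0 -8;0 0 0 -8;0 0 0 -8;0 0 0 0;0 0 0 0",
)

```text
t: 65.4
position: [0.396, 0.3834, 0.1101]
tcp_rot: [1.306, 1.176, -1.285]
force: [1.9, -0.8, 13.3]
gripper_width: 0.259
```

```bash
python3 tq.py
```

```text
t 65.40 [0.396  0.3834 0.1101] jaw -6.4 w mm 22.5 F [ 1.9 -0.8 13.3] q [0.61 0.14 1.83 0.02 1.15 0.71]
[-0.215 -0.277  0.055]
```

apply_moves(
  series="0 0 0 -8;0 0 0 -5;0 0 0 0;0 0 0 0;0 0 0 0",
)

```text
t: 66.28
position: [0.3961, 0.3833, 0.1101]
tcp_rot: [1.472, 1.05, -1.446]
force: [1.7, -0.3, 13.6]
gripper_width: 0.259
```

```bash
python3 tq.py
python3 - <<'E'
from p import *
s=snap('scene'); save('ii3.png',s['img'],16,(140,145,185,185))
E
```

```text
t 66.28 [0.3961 0.3833 0.1101] jaw -19.4 w mm 22.5 F [ 1.7 -0.3 13.6] q [0.61 0.14 1.84 0.02 1.15 0.94]
[-0.307 -0.388  0.085]
```

View pics/ii3.png

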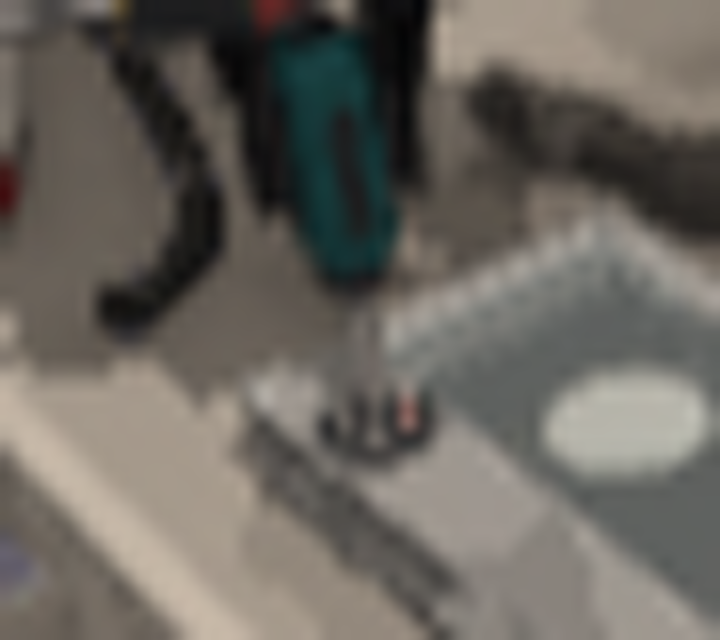

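apply_moves(
  series="0 0 0 -5;0 0 0 -5;0 0 0 0;0 0 0 0;0 0 0 0",
)

```text
t: 67.2
position: [0.3963, 0.3832, 0.11]
tcp_rot: [1.597, 0.941, -1.565]
force: [2.4, -1.4, 12.4]
gripper_width: 0.26
```

```bash
python3 tq.py
```

```text
t 67.20 [0.3963 0.3832 0.11  ] jaw -29.4 w mm 22.6 F [ 2.4 -1.4 12.4] q [0.61 0.14 1.84 0.02 1.14 1.12]
[-0.326 -0.476  0.265]
```

apply_moves(
  series="0 0 0 4;0 0 0.3 0;0 0 1 0;0 0 2 0;0 0 3 0",
)

```text
t: 68.08
position: [0.3918, 0.3814, 0.1687]
tcp_rot: [1.539, 0.986, -1.53]
force: [0.5, 0.1, -0.7]
gripper_width: 0.264
```

apply_moves(
  series="0 -3 4 10;0 -5 2 10;0 -5 0 10;0 -5 0 10;0 -5 0 10",
)

```text
t: 68.7
position: [0.3923, 0.1537, 0.2294]
tcp_rot: [0.893, 1.409, -0.895]
force: [0.2, -0.0, -1.1]
gripper_width: 0.253
```

apply_moves(
  series="0 -5 0 10;0 -5 0 10;0 -3 0 10;0 -3 0 10;0 0 0 0",
)

```text
t: 69.32
position: [0.393, 0.0004, 0.2295]
tcp_rot: [0.37, 1.566, -0.381]
force: [0.0, 0.5, 0.0]
gripper_width: 0.26
```

```bash
python3 p.py; python3 ang.py; python3 screws.py;python3 hh.py; cd pics; python3 -c "
import cv2,numpy as np
a=[cv2.imread(f'scr_{c}{n}.png') for c in ('top','scene') for n in 'LR']
cv2.imwrite('scr3.png',cv2.resize(np.vstack([np.hstack(a[:2]),np.hstack(a[2:])]),(600,600)))"
```

```text
t 69.33 [0.393  0.0004 0.2295] jaw 62.7 w mm 22.6 F [0.  0.5 0. ] q [-0.2  -0.35  2.05 -0.01  1.46 -1.29]
L 144.65 230.9 [0.3943 0.3823 0.0425] slot ang mod90 [-5.3 -5.1 -5. ] mark az(world) -48.5 [ 1.02 -0.9 ]
R 188.9 226.8 [0.407  0.2135 0.04  ] slot ang mod90 [-1.9 -2.9 -3.9] mark az(world) -34.3 [ 1.32 -1.93]
topL (np.float64(145.6879363306339), np.float64(231.49650935492878), array([0.392 , 0.3783, 0.0425]))
topR (np.float64(189.55689358564763), np.float64(226.9968051118211), array([0.4059, 0.2106, 0.0425]))
sceneL (np.float64(163.0592059759303), np.float64(172.10312629685987), array([0.3885, 0.37  , 0.0425]))
sceneR (np.float64(189.2962476837554), np.float64(193.141213712168), array([0.4031, 0.2034, 0.0425]))
L head 0.03887 +- 0.00034 lid 0.03509
R head 0.05104 +- 0.01255 lid 0.03497
```

View pics/scr3.png

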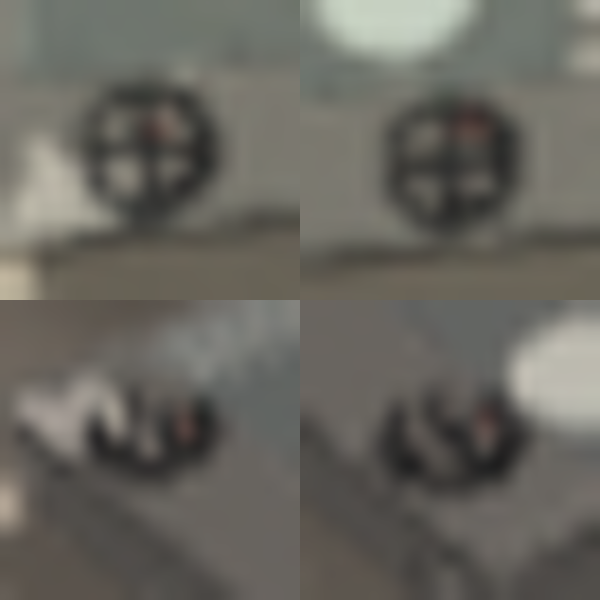

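apply_moves(
  series="-0.5 -2 2.5 10;0 -4 0 10;0 -5 0 10;1 -5 0 10;3 -4.5 0 4.6",
)

```text
t: 71.45
position: [0.4296, -0.203, 0.2561]
tcp_rot: [-0.247, 1.577, 0.224]
force: [-0.1, 0.5, -0.0]
gripper_width: 0.257
```

apply_moves(
  series="3 -4 0 0;4 -3 0 0;0 0 0 0;0 0 0 0;0 0 0 0",
)

```text
t: 72.08
position: [0.4993, -0.2704, 0.2562]
tcp_rot: [-0.246, 1.578, 0.222]
force: [-0.7, 0.1, -0.0]
gripper_width: 0.256
```

```bash
python3 p.py
```

```text
t 72.08 [ 0.4993 -0.2704  0.2562] jaw 107.0 w mm 22.3 F [-0.7  0.1 -0. ] q [-0.62  0.07  1.63 -0.02  1.44 -2.49]
```

apply_moves(
  series="0.5 -0.7 0 0.3;0 0 -4 0;0 0 -4 0;0 0 -3 0;0 0 0 0",
)

```text
t: 72.7
position: [0.5031, -0.2769, 0.1433]
tcp_rot: [-0.247, 1.581, 0.23]
force: [0.1, 1.3, -1.7]
gripper_width: 0.258
```

Run:
```python
from p import *
s=snap('scene'); pr(); save('jj3.png',s['img'],12,(270,210,335,270))
p=status.get_state()['position']
u,v=proj(s,p+[0,0,-.0766]); print((u-270+.5)*12,(v-210+.5)*12); u,v=proj(s,[.5046,-.2772,.055]); print((u-270+.5)*12,(v-210+.5)*12)
```

```text
t 72.75 [ 0.5043 -0.2778  0.1455] jaw 107.3 w mm 23.0 F [-0.5 -0.3 -0.3] q [-0.63  0.18  1.73 -0.03  1.24 -2.49]
373.0112546155501 555.3915201678723
366.9419819778532 587.4199389553746
```

View pics/jj3.png

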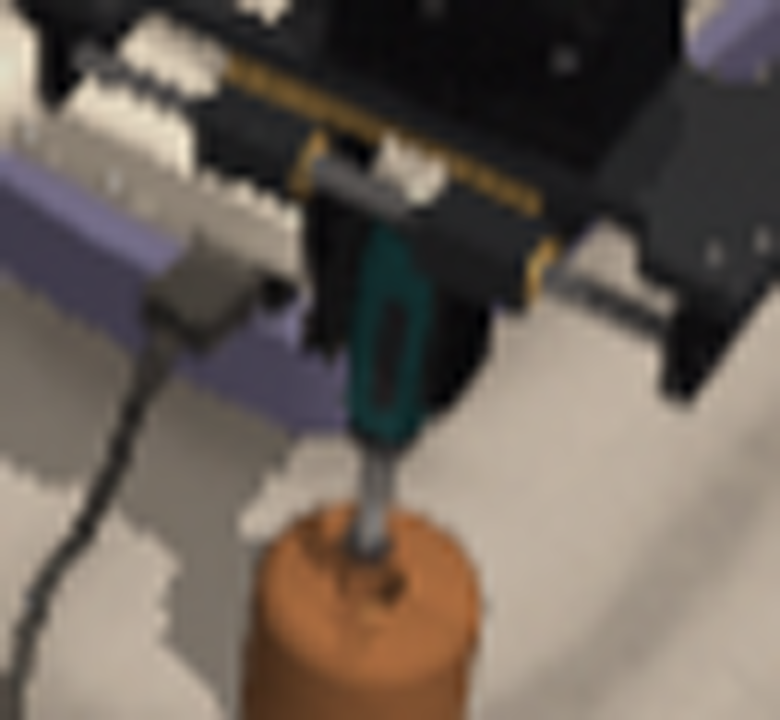

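apply_moves(
  series="0.12 0 -0.7 0;0 0 -0.7 0;0 0 -0.6 0;0 0 0 0;0 0 0 0",
)

```text
t: 73.38
position: [0.5058, -0.2777, 0.1254]
tcp_rot: [-0.248, 1.578, 0.227]
force: [0.2, 1.9, -2.5]
gripper_width: 0.258
```

Run:
```python
from p import *
s=snap('scene'); pr(); save('kk3.png',s['img'],12,(270,210,335,270))
```

```text
t 73.42 [ 0.5058 -0.2778  0.1255] jaw 107.3 w mm 22.2 F [-0.1  1.3 -1.7] q [-0.62  0.2   1.74 -0.03  1.21 -2.49]
```

View pics/kk3.png

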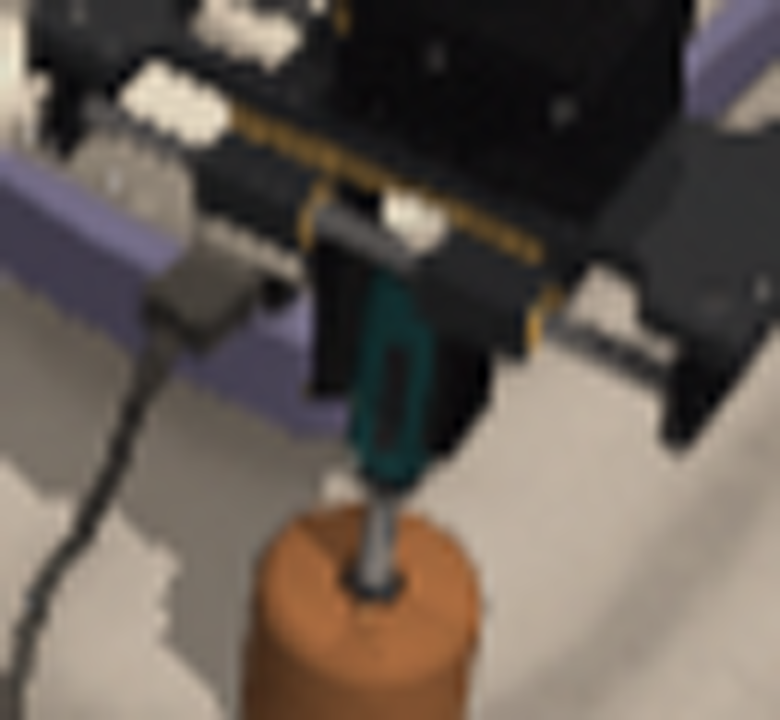

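apply_moves(
  series="0 0.05 -1 0;0 0 -1 0;0 0 -1 0;0 0 -0.8 0;0 0 0 0",
)

```text
t: 74.05
position: [0.5056, -0.2775, 0.0865]
tcp_rot: [-0.249, 1.579, 0.227]
force: [1.0, 1.6, -1.5]
gripper_width: 0.259
```

apply_moves(
  series="0 0 -0.2 0;0 0 -0.1 0;0 0 -0.1 0;0 0 0 0;0 0 0 0",
)

```text
t: 74.68
position: [0.5059, -0.2776, 0.0837]
tcp_rot: [-0.249, 1.578, 0.226]
force: [0.0, 1.9, -0.2]
gripper_width: 0.257
```

apply_moves(
  series="0 0 -0.1 0;0 0 -0.1 0;0 0 0 0;0 0 0 0;0 0 0 0",
)

```text
t: 75.3
position: [0.5061, -0.2777, 0.0826]
tcp_rot: [-0.249, 1.578, 0.226]
force: [-1.8, 4.1, 6.8]
gripper_width: 0.259
```

apply_moves(
  series="0 0 0 0;0 0 0 0;0 0 0 0;0 0 0 0;0 0 0 0",
  fingers=0.5,
)

```text
t: 75.92
position: [0.5059, -0.2776, 0.0815]
tcp_rot: [-0.249, 1.578, 0.226]
force: [-0.4, 0.6, 0.3]
gripper_width: 0.497
```

apply_moves(
  series="0 0 2 0;0 0 4 0;0 0 5 0;-1 1 4 0;-2 3 0 0",
)

```text
t: 76.55
position: [0.4782, -0.2397, 0.2381]
tcp_rot: [-0.253, 1.57, 0.22]
force: [0.8, 0.3, -0.4]
gripper_width: 0.497
```

Run:
```python
from p import *
s=snap('scene'); pr(); save('ll3.png',s['img'],8,(270,190,350,265))
```

```text
t 76.60 [ 0.4751 -0.2349  0.2353] jaw 107.3 w mm 43.5 F [ 2.   2.4 -1. ] q [-0.59 -0.01  1.75 -0.02  1.4  -2.46]
```

View pics/ll3.png

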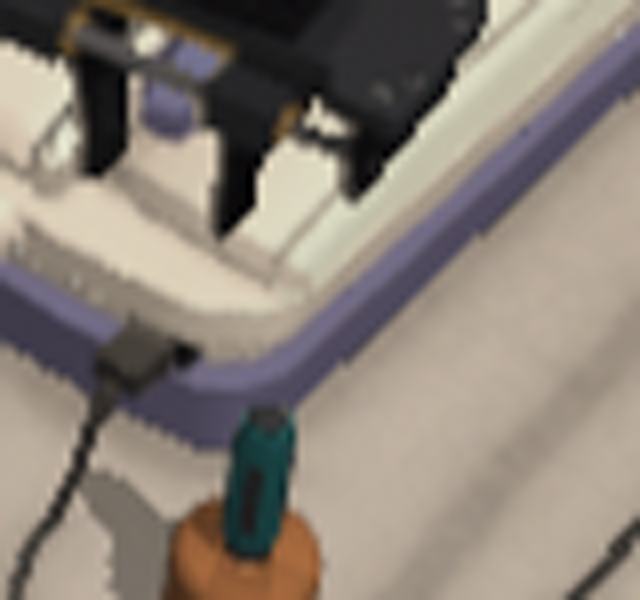

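apply_moves(
  series="-2 4 3 -3;-2 5 3 -4;0 5.5 0 -5;0 5.5 0 -5;0 5.5 0 -5",
)

```text
t: 77.22
position: [0.4358, 0.019, 0.2933]
tcp_rot: [0.059, 1.59, -0.075]
force: [0.9, -0.9, -0.3]
gripper_width: 0.502
```

Run:
```python
from p import *
s=snap('scene'); t=snap('top'); pr(); save('mm1.png',t['img'],6,(80,130,210,230)); save('mm3.png',s['img'],6,(130,80,260,180))
```

```text
t 77.33 [0.4356 0.0218 0.2931] jaw 85.6 w mm 43.6 F [ 0.9 -0.6  0.3] q [-0.12 -0.27  1.88 -0.01  1.55 -1.62]
```

View pics/mm1.png

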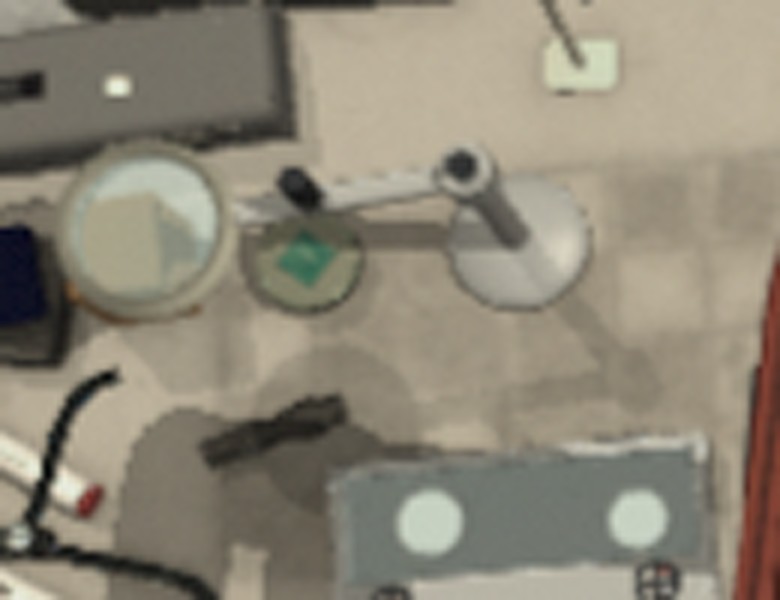

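View pics/mm3.png

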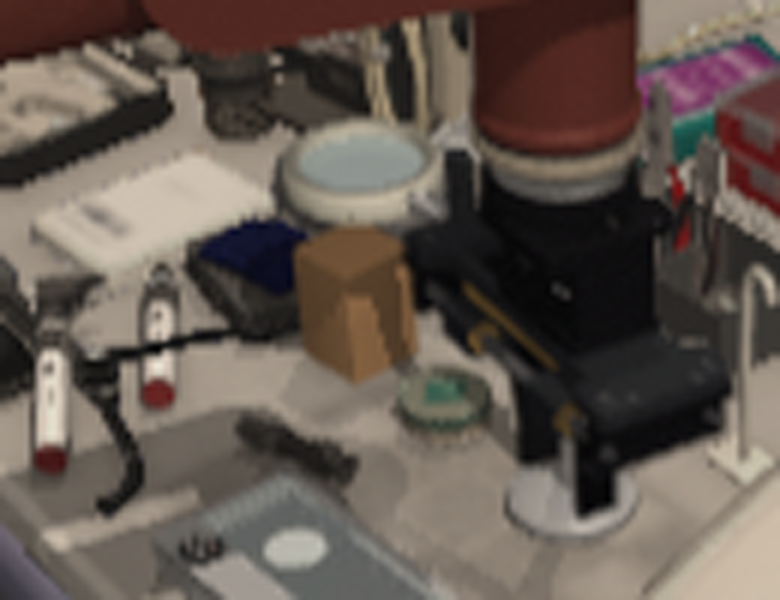

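Run:
```python
from p import *
t=snap('top');s=snap('scene')
T=lambda u,v,z: ray(t,80+u/6-.42,130+v/6-.42,z).round(4)
S=lambda u,v,z: ray(s,130+u/6-.42,80+v/6-.42,z).round(4)
print('grip',T(293,182,.241),S(459,155,.241)); print('pivot',T(462,165,.212)); print('lens',T(145,232,.195),S(360,165,.195))
```

```text
grip [0.6247 0.4017 0.241 ] [0.6249 0.3984 0.241 ]
pivot [0.6407 0.3086 0.212 ]
lens [0.6072 0.501  0.195 ] [0.6063 0.4956 0.195 ]
```

apply_moves(
  series="2 5 0 -9.5;2.5 5 0 -9.5;2.5 5 0 -9.5;2.5 5 0 -9.5;2.5 5 0 -9.5",
  fingers=0.3,
)

```text
t: 78.05
position: [0.5576, 0.2666, 0.2921]
tcp_rot: [0.717, 1.474, -0.718]
force: [1.1, -0.8, 0.3]
gripper_width: 0.699
```

apply_moves(
  series="2.5 5 0 -9.5;2.3 4.5 0 -9.5;2 3.2 0 -9.5;0 0 0 0;0 0 0 0",
)

```text
t: 78.68
position: [0.6245, 0.392, 0.2914]
tcp_rot: [1.095, 1.307, -1.087]
force: [-0.4, -0.0, -0.0]
gripper_width: 0.701
```

Run:
```python
from p import *
s=snap('scene'); pr(); save('nn3.png',s['img'],6,(130,60,260,160))
```

```text
t 78.72 [0.6243 0.392  0.292 ] jaw 9.4 w mm 60.6 F [-0.8 -0.1 -0.9] q [0.44 0.47 1.09 0.02 1.59 0.28]
```

View pics/nn3.png

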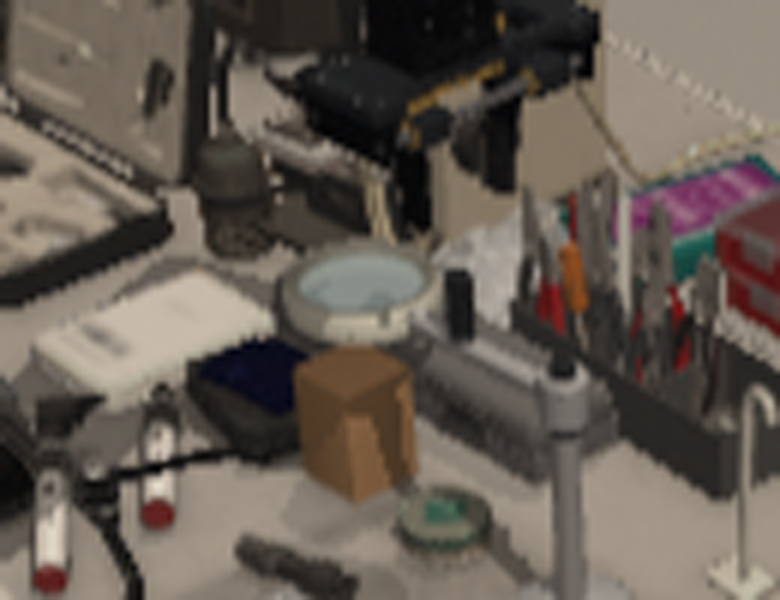

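Fingers hover above the grip (459,300); move +8 mm in y and descend.

apply_moves(
  series="0 0.8 0 0;0 0 -3 0;0 0 -3 0;0 0 -2.4 0;0 0 0 0",
)

```text
t: 79.35
position: [0.6223, 0.4011, 0.2053]
tcp_rot: [1.093, 1.309, -1.09]
force: [0.2, 1.1, 0.5]
gripper_width: 0.7
```

apply_moves(
  series="0 0 0 0;0 0 0 0;0 0 0 0;0 0 0 0;0 0 0 0",
  fingers=1,
  newtons=30,
)

```text
t: 79.97
position: [0.6252, 0.4024, 0.208]
tcp_rot: [1.099, 1.305, -1.084]
force: [7.2, 2.9, -1.8]
gripper_width: 0.219
```

```bash
python3 p.py
python3 - <<'E'
import numpy as np
a0=np.degrees(np.arctan2(.400-.306,.640-.625)); print(a0)
a=np.radians(a0-np.arange(12)*7.52)   # end: -1.7deg
print(np.degrees(a[-1]))
x=-9.5*np.cos(a);y=9.5*np.sin(a)
print(';'.join('%.2f %.2f 0 7.5'%(x[i+1]-x[i],y[i+1]-y[i]) for i in range(11)))
E
```

```text
t 79.97 [0.6252 0.4024 0.208 ] jaw 9.4 w mm 19.0 F [ 7.2  2.9 -1.8] q [0.45 0.51 1.18 0.02 1.45 0.29]
80.93349726018383
-1.7865027398161715
-1.21 -0.28 0 7.5;-1.17 -0.43 0 7.5;-1.10 -0.58 0 7.5;-1.02 -0.72 0 7.5;-0.91 -0.85 0 7.5;-0.79 -0.96 0 7.5;-0.66 -1.06 0 7.5;-0.52 -1.13 0 7.5;-0.36 -1.19 0 7.5;-0.21 -1.23 0 7.5;-0.04 -1.25 0 7.5
```

apply_moves(
  series="-1.21 -0.28 0 7.5;-1.17 -0.43 0 7.5;-1.10 -0.58 0 7.5;-1.02 -0.72 0 7.5;0 0 0 0",
)

```text
t: 80.6
position: [0.5798, 0.3803, 0.208]
tcp_rot: [0.69, 1.481, -0.692]
force: [3.2, -4.3, 0.6]
gripper_width: 0.196
```

apply_moves(
  series="-0.91 -0.85 0 7.5;-0.79 -0.96 0 7.5;-0.66 -1.06 0 7.5;0 0 0 0;0 0 0 0",
)

```text
t: 81.22
position: [0.5575, 0.3512, 0.208]
tcp_rot: [0.381, 1.555, -0.392]
force: [6.7, -5.9, -0.9]
gripper_width: 0.198
```

apply_moves(
  series="-0.52 -1.13 0 7.5;-0.36 -1.19 0 7.5;-0.21 -1.23 0 7.5;-0.04 -1.25 0 7.5;0 0 0 0",
)

```text
t: 81.85
position: [0.5478, 0.3038, 0.208]
tcp_rot: [-0.035, 1.584, 0.017]
force: [14.3, -1.3, -5.9]
gripper_width: 0.199
```

```bash
python3 p.py
```

```text
t 81.85 [0.5478 0.3038 0.208 ] jaw 91.9 w mm 17.3 F [14.3 -1.3 -5.9] q [ 0.38  0.25  1.52 -0.01  1.39 -1.22]
```

apply_moves(
  series="0.2 0 0 0;0 0 0 0;0 0 0 0;0 0 0 0;0 0 0 0",
  fingers=0.4,
)

```text
t: 82.48
position: [0.5457, 0.3053, 0.2076]
tcp_rot: [-0.035, 1.593, 0.017]
force: [-0.6, -0.5, -0.3]
gripper_width: 0.586
```

apply_moves(
  series="0 0 2 0;0 0 4 0;0 0 4 0;0 -5 0 0;-1 -5.5 0 0",
)

```text
t: 83.1
position: [0.5365, 0.1997, 0.3102]
tcp_rot: [-0.036, 1.589, 0.019]
force: [0.4, -0.7, -0.1]
gripper_width: 0.598
```

apply_moves(
  series="-1 -5.5 0 0;-1 -5.5 0 0;-1 -5.5 0 0;-1 -5.5 0 0;-1 -3 0 0",
)

```text
t: 83.72
position: [0.4856, -0.0523, 0.3096]
tcp_rot: [-0.034, 1.59, 0.014]
force: [-0.3, 0.0, 0.8]
gripper_width: 0.599
```

Run:
```python
from p import *
s=snap('scene'); t=snap('top'); pr(); save('oo1.png',t['img'],6,(80,130,210,240)); save('oo3.png',s['img'],6,(130,100,260,210))
save('ooS.png',s['img'],1.5); save('ooT.png',t['img'],1.5)
```

```text
t 83.83 [ 0.4855 -0.0526  0.3095] jaw 91.7 w mm 51.9 F [-0.  -0.2 -0.5] q [-0.26 -0.14  1.74 -0.02  1.56 -1.86]
```

View pics/oo1.png

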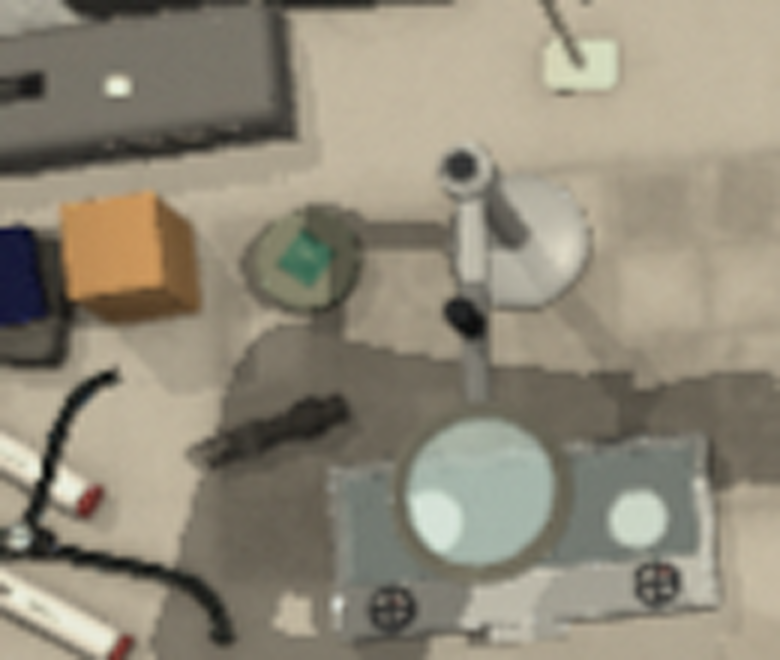

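View pics/oo3.png

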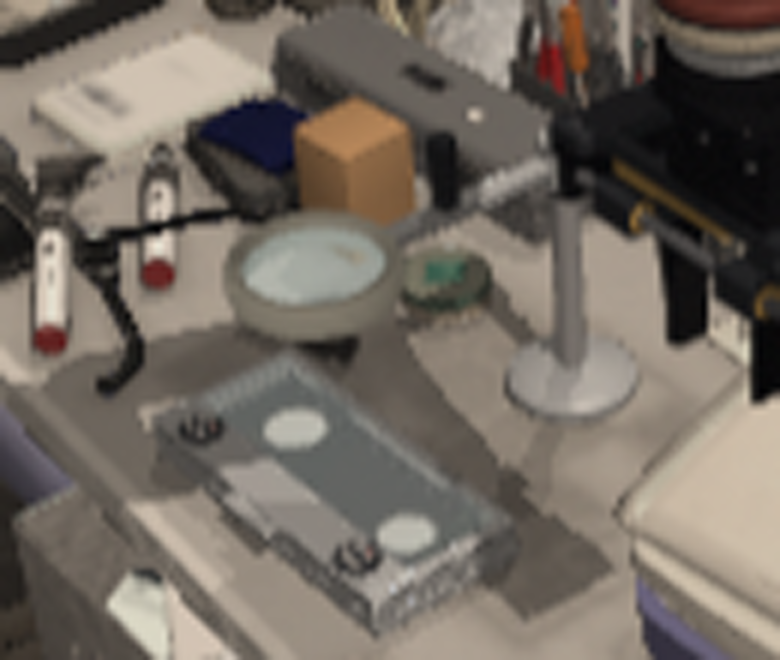

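View pics/ooS.png

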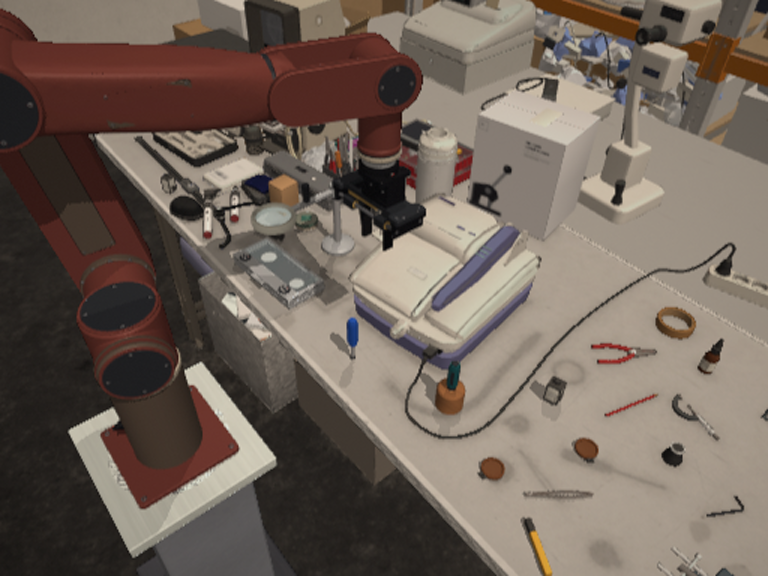

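```bash
python3 - <<'E'
from p import *
t=snap('top');s=snap('scene')
print('lens',ray(t,80+483/6-.42,130+493/6-.42,.195),ray(s,130+315/6-.42,100+275/6-.42,.195))
L=ray(t,80+391/6-.42,130+608/6-.42,.04);R=ray(t,80+657/6-.42,130+583/6-.42,.04); m=(L+R)/2; d=L-R; y=d/np.linalg.norm(d); x=np.array([y[1],-y[0],0]); print(L,R,'box mid',m+.042*x)
save('pp1.png',t['img'],20,(138,222,160,240)); save('pp2.png',t['img'],20,(180,218,200,236))
E
python3 ang.py
```

```text
lens [0.44515015 0.29618638 0.195     ] [0.44079519 0.2857627  0.195     ]
[0.39454545 0.38243682 0.04      ] [0.4071521  0.21278027 0.04      ] box mid [0.4427333  0.30072085 0.04      ]
L 144.75 230.8 [0.3947 0.3819 0.0425] slot ang mod90 [-3.6 -3.8 -4. ] mark az(world) -47.9 [ 0.89 -0.8 ]
R 188.9 226.8 [0.407  0.2135 0.04  ] slot ang mod90 [-2.7 -3.9 -5. ] mark az(world) -34.9 [ 1.39 -1.99]
```

View pics/pp1.png

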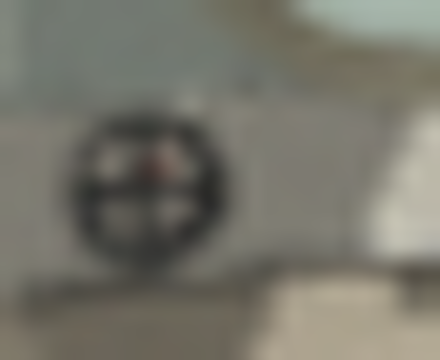

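View pics/pp2.png

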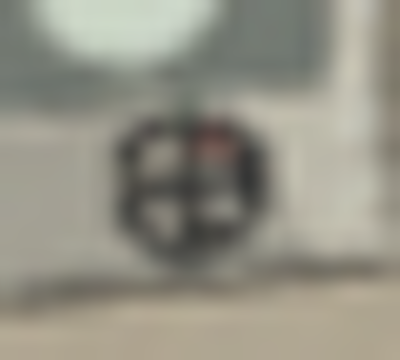

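```bash
python3 -c "
from workcell import bot
print(bot.close_job())"
```

```text
the job is handed in; nothing more can be done
None
```

The job is done and handed in at about 84 s. The order was:
1. Swung the magnifier clear of the box.
2. Laid the two rings on the bench flat in bays 2 and 0. Both were black; by their grip widths they were A and C. I saw no lens B.
3. Shut the lid.
4. Turned the right lid screw home, then the left.
5. Stood the screwdriver back in its block.
6. Swung the magnifier back over the box.

**Last checks**
- **Rings and lid:** both rings show through the pane, each in its own bay. The lid's measured top was 34–35 mm above the bench (34 mm expected when shut).
- **Screws:** the torque climbed well past the 0.06 N m friction at the end of each turn, to 0.17 N m on the right and 0.27 N m on the left. Both cross slots ended at the same angle.
- **Magnifier:** the lens centre is about 5 mm off the box middle (towards −y).
- **Other things:** the screwdriver stands upright in its block. The slide viewer, ophthalmoscope head, parts tin and look-alikes look unmoved.

**Checks that disagreed**
- **Head sinking:** camera depth showed the left head sinking only about 1 mm, where 2.5 mm was expected. The right head ended about 1 mm lower than the still undone left one. Single depth readings scatter by about 2 mm, so I went by the torque, the slot angle and the mark on the head.
- **Right screw's mark:** its red mark read only about 70° of turn instead of 90°, in a coarse image.
- **Magnifier across cameras:** the side camera first put the lens about 15 mm off the middle. Measured at the ring's mid-height it came to about 7 mm.

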